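# Lock the display locker with its D-shank key

## Task

Lock the sloping glass-fronted locker: take the knob-shaped key out of its stand, turn it until the flat of its D-shaped shank matches the flat of the D-shaped socket in the lock on the locker's sloping face, and push it fully home so that its flange rests on the lock. Then turn it clockwise as far as it goes, so that the bolt tongue points across to the glass door, and let go, leaving the key fully home in the lock. Leave the other things on the counter where they are.

Things in the scene. Friction and masses are not known exactly. Their poses are not given: they have to be found in the camera images.
- key: Loose key, 65 tall, 70 g: black grip bar on a steel flange, D shank below. Origin: on the axis at the flange's underside; z up to the bar; x to the flat side. Flange: 5 thick, radius 23, with its own flat 11 from the axis, also at +x, so the flat shows from above. Starts upright in the stand, flange on its top, flat pointing away from the robot, 32 degrees left to 66 right.
- key_grip (a point): On the axis in the grip bar, at half its height, 23 above the key's origin, axes as the key's. Bar: 32 along x (from x = -21 to +11 of the axis), 12 thick along y (grip it across y), 36 high, from 5 to 41 above the key's origin.
- key_tip (a point): Lower end of the key's shank on its axis, 24 below the key's origin. The shank has diameter 20 with one flat 5 from the axis on the +x side; its last 3 mm are tapered by 2 mm.
- stand: Fixed dark rubber block 70 x 70 x 32 high with a round hole of diameter 24 and depth 28 in its middle, in which the key stands loosely; origin at the centre of its underside.
- locker: Fixed grey locker, 350 wide, 210 deep; top face slopes at 30 degrees down towards the robot, 62 high in front, 184 at the back. Origin on the counter; z up, x level from low front to high back, y to the glass side. The lock's axis meets the face 120 above the origin. Face: metal from y = -50 to 50, then glass to 294, a gold watch case behind it.
- socket (a point): Mouth centre of the D socket in the lock plug, a steel drum, diameter 42, standing 30 off the sloping face at right angles. z out of the socket (30 degrees from vertical, leaning to the robot); x to the socket's flat; turns with the plug. 26 deep, radius 11.8, flat 6.8 from axis, mouth chamfered 1.5. Key fully home: its origin and axes agree with this point, flange on the drum.
- plug (a joint): Turn of the plug, rad, clockwise positive looking into the socket. 0 open: socket's flat is 45 degrees anticlockwise of straight up the slope. 1.571 locked, at a hard stop. Starts between 0.1 and 0.55; stays where left (0.08 N m friction, no spring). Key and socket have up to 0.25 rad of play, so the hand must turn that much farther than the plug.
- tongue_tip (a point): End of the flat steel bolt tongue that sticks out sideways at the drum's foot, 65 from the plug's axis, 14 wide, 4 thick; it turns with the plug. Open: points down the slope; locked: points to the glass door (locker's +y).
- controller: Bystander: black plastic game controller, about 105 x 150 x 50, lying flat; origin at the centre of its underside.
- sunglasses: Bystander: folded brown tortoiseshell sunglasses standing on their rims, about 50 x 140 x 44; origin at the centre of the underside.
- opener: Bystander: flat chrome bottle opener, 120 x 36 x 5, lying along its own x; origin near its middle at the underside.
- tape: Bystander: roll of brown packing tape lying flat, 100 outside diameter, 48 high; origin at the centre of its underside.
- scanner: Bystander: grey hand-held barcode scanner lying flat, 50 x 155 x 40; origin near its middle at the underside.
- marker: Bystander: white and black marker pen 125 long, 12 thick, lying along its own x; origin at its middle, underside.
Mind the look-alikes: they are no part of the job. Of the things that look like the key, the largest one is meant.

How it is judged:
By the outcome, as a careful person would: the job done as asked, in the order asked, and still so for the second after the job is handed in, with the robot touching nothing.
It also fails if it takes over 51 s, if anything falls off the work surface, if the arm or the gripper's body presses on something with over 40 N, if the wrist force passes 120 N, or if a joint passes its speed limit or range.

## Robot

A 7-joint arm with a two-finger parallel gripper is mounted at the origin on the work surface. World frame = base frame: x ahead of the robot, y to its left, z up, the work surface at z = 0. Lengths are in m, angles in rad, forces in N, time in s.
With the tool pointing down it reaches from about 0.4 to 0.85 m from the base axis. Payload 4.5 kg.
Tool frame: the origin (TCP) lies midway between the tips of the shut fingers; the grasp point (between the pads) lies 19 mm behind it; z points along the fingers, y is the line along which they close (so a half turn about z gives the same grasp; the last joint's range is limited). The gripper opens to 88 mm and grips with 3 to 60 N. Pads are 18 mm wide; open, the fingers measure 123 mm over their backs; the gripper's body (75 mm by 187 mm) begins 45 mm behind the grasp point.
Start: joints at [0.034, 0.689, -0.195, 1.565, 0.157, 0.902, -0.215], TCP at [0.625, 0, 0.239] pointing down, gripper open.
Joint ranges: [-3.01, 3.01], [-0.46, 2.08], [-1.47, 1.51], [0.13, 2.56], [-1, 4.14], [0.04, 2.09], [-2.66, 2.66]. Speed limits (rad/s): [2.57, 2.57, 3.14, 3.14, 3.14, 3.14, 3.14].

## Interface

Orientations are given as a unit quaternion [w, x, y, z].
In Python, from station import robot gives the robot as it stands. The module is installed in compiled form; this text tells all that it offers.
- The arm moves only by the tool apply_moves, never from a script. Its argument "steps" is a list of rows, each an object of numbers: "claw": the opening, from 0 (shut) to 1 (fully open); "x", "y", "z": the shift along the tool's x, y, z in mm; "spin": the turn about the tool's z in rad. A call has exactly 8 rows; each row shifts and turns the commanded pose from where the row before left it, along the tool's axes as they then stand; what a row does not reach is not made up. A row lasts 1/10 s, in which the tool goes at most 50 mm and 8.59 degrees, less where a joint would pass 70% of its speed; a pose out of reach is approached as far as the arm can. A call is refused whole if a number of a shift passes 50 or a number of a turn 0.15, either way. A call with a gripper value outside its range is refused whole. The fingers move at their own pace and stop on an object; "newtons" is the grip in N (left out, the last holds). Time passes only in rows, so rows that do not move let the fingers close, or fill a call up. It gives the time, the measured TCP pose, the force, the opening and the grip force at its end, in the units of the state.
- robot.state(): the state, without advancing time (a new reading comes with each control period).
- robot.snapshot(name): name is "scene" or "side" or "wrist"; returns the picture (384x512x3 uint8, blue, green, red); there is no depth.
- robot.camera_info(name): a dict with "vfov" (degrees; the focal length in pixels is half the picture's height over the tangent of half this angle, whatever the lens; pixels are square), "cx", "cy" (the principal point, pixels), "eye" and "rotation" of the camera in the world. Camera axes: x right, y up, looking along -z (the intrinsics and any distortion apply to the point x, -y, -z); pixel columns grow to the right and rows downward; lengths in m; the calibration is good to about 2 mm. A picture is of the moment at which its call begins: read the wrist's pose just before it. camera_info takes no time and is no camera call; for the wrist camera it gives the pose at the moment of the call.
- robot.sign_off(): hands the job in; it is judged then, once.
Trained networks look in the newest picture that a camera, given by its name, has taken for a name from the list of things; names that differ only in an ending like _2 or _b are one class to them, and where a whole thing is asked for, a point or a joint stands for the part that bears it (a point fixed in the world has none). Each returns a list of dicts, best first, with "score" (0 to 1); they miss things now and then, are a little off and sometimes report something else, mostly with a low value. They report only what shows in the picture. A call takes as long as a camera call. They do not tell look-alikes from the thing itself.
- robot.regions_of(name, camera): "region" (384x512 bool, what is visible of it) and "box" ([left, top, right, bottom] in pixels, round what is visible of it).
- robot.tip_of(name, camera): "centre" ([row, column] in pixels: a listed point, or the origin of a listed thing).
The state is a dict: "clock": time; "joint_pos": joint angles; "joint_vel": joint speeds; "joint_efforts": joint torques, N m; "position": TCP position; "ee_rot": TCP orientation; "force": force on the tool from outside, world axes, zero at the start; "moment": the same for the moment, N m; "finger_gap": finger opening in m; "grasp_force": force on a finger pad.
Only numpy, scipy, OpenCV 4.12 (cv2) and the standard library are available. Lean on these libraries where they do the work, as an engineer would, in place of code of your own. Each camera call takes 0.05 s, during which the arm holds its last target. There are 200 camera calls.

## Working session

There is one attempt and no reset: what is moved stays moved. The work goes in short steps, Python scripts to look and compute and a tool call to move; the robot and the scene stay as the last step left them, time stands still between calls to the robot, and variables do not carry over. Pictures are saved under pics/ and viewed, at most 10 in all, crops included, and the job is handed in when it is done.

Besides the shell and the picture viewer there is one more tool, called after ">>>" as a command line: name --argument value ..., lists and objects as JSON in quotes. apply_moves: Moves the arm, as the interface text tells. Its arguments: {"type":"object","properties":{"steps":{"type":"array","items":{"type":"object","properties":{"claw":{"type":"number"},"x":{"type":"number"},"y":{"type":"number"},"z":{"type":"number"},"spin":{"type":"number"}}}},"newtons":{"type":"number"}},"required":["steps"]}

```bash
mkdir -p pics; cat > h.py <<'E'
import numpy as np, cv2
from station import robot
from scipy.spatial.transform import Rotation as R
def cam(n):
    i=robot.camera_info(n); f=192/np.tan(np.radians(i['vfov'])/2)
    r=np.array(i['rotation'],float)
    if r.shape==(4,): r=R.from_quat(np.r_[r[1:],r[0]]).as_matrix()
    return i,f,np.array(i['eye']),r
def ray(n,row,col):
    i,f,e,r=cam(n); d=r@np.array([(col-i['cx'])/f,-(row-i['cy'])/f,-1]); return e,d/np.linalg.norm(d)
def proj(n,p):
    i,f,e,r=cam(n); q=r.T@(np.asarray(p)-e); return np.array([i['cy']-f*q[1]/-q[2], i['cx']+f*q[0]/-q[2]])
def atz(n,row,col,z):
    e,d=ray(n,row,col); return e+d*(z-e[2])/d[2]
def tri(obs):
    A=np.zeros((3,3));b=np.zeros(3)
    for e,d in obs:
        P=np.eye(3)-np.outer(d,d);A+=P;b+=P@e
    x=np.linalg.solve(A,b); return x,[np.linalg.norm((np.eye(3)-np.outer(d,d))@(x-e)) for e,d in obs]
E
python3 - <<'E'
from h import *
np.set_printoptions(precision=4,suppress=True)
s=robot.state();print(s)
for n in['scene','side','wrist']:
    print(n,robot.camera_info(n)); im=robot.snapshot(n); cv2.imwrite(f'pics/{n}0.png',im)
    for t in['key','key_grip','socket','tongue_tip','stand','locker']:
        print(t,[(np.round(d['centre'],1),round(d['score'],2)) for d in robot.tip_of(t,n)][:4])
a=np.hstack([cv2.imread('pics/scene0.png'),cv2.imread('pics/side0.png')])
cv2.imwrite('pics/c0.png',cv2.resize(a,(800,300)))
E
```

```text
{'clock': 0.0, 'joint_pos': array([ 0.0338,  0.69  , -0.1945,  1.5663,  0.1573,  0.9025, -0.2151]), 'joint_vel': array([ 0.001 , -0.0001,  0.0009, -0.    ,  0.0003, -0.0022,  0.003 ]), 'joint_efforts': array([  0.0003, -52.7572,  -1.2669, -15.3434,  -0.0526,   0.0066,
         0.0002]), 'position': array([ 0.6244, -0.    ,  0.2379]), 'ee_rot': array([-0.0006,  0.7071,  0.7071, -0.0007]), 'force': array([ 0.4646, -0.9098,  0.1715]), 'moment': array([ 0.0053, -0.0376,  0.0058]), 'grasp_force': 0.0, 'finger_gap': 0.08790124778609222}
scene {'vfov': 57.19063028946057, 'cx': 256.54859847376525, 'cy': 189.23803442990896, 'eye': array([0.9514, 0.2108, 0.9379]), 'rotation': array([0.3663, 0.1248, 0.2793, 0.8788])}
key [(array([211.5, 232.1]), 0.67), (array([223.5, 258.4]), 0.37)]
key_grip [(array([207. , 231.9]), 0.54), (array([221.6, 255.5]), 0.53)]
socket [(array([290.7, 362.6]), 0.81), (array([312.3, 343. ]), 0.5), (array([228.2, 255.3]), 0.41)]
tongue_tip [(array([291.7, 374.6]), 0.65)]
stand [(array([226.8, 256.6]), 0.58)]
locker [(array([314.8, 342.8]), 0.83), (array([149.9, 181.7]), 0
[... 336 characters left out ...]
[201.8, 231.9]), 0.47), (array([208. , 295.9]), 0.43), (array([204.2, 186.7]), 0.36)]
socket [(array([109.2, 197.1]), 0.56)]
tongue_tip []
stand [(array([200.7, 267.8]), 0.76), (array([192.5, 267.7]), 0.74)]
locker [(array([148.9, 201.6]), 0.59)]
wrist {'vfov': 58.49567513825641, 'cx': 255.13802286492205, 'cy': 186.4507321485393, 'eye': array([0.6243, 0.0741, 0.3841]), 'rotation': array([ 0.9893, -0.1458,  0.0005, -0.0002])}
key [(array([278.7, 208.3]), 0.78), (array([335.6, 223.2]), 0.76), (array([247.7, 126.7]), 0.55)]
key_grip [(array([287.2, 206.3]), 0.91), (array([345.6, 219.5]), 0.86), (array([161.1,  68.5]), 0.2)]
socket []
tongue_tip []
stand [(array([265.1, 210.4]), 0.57)]
locker []
```

View pics/c0.png

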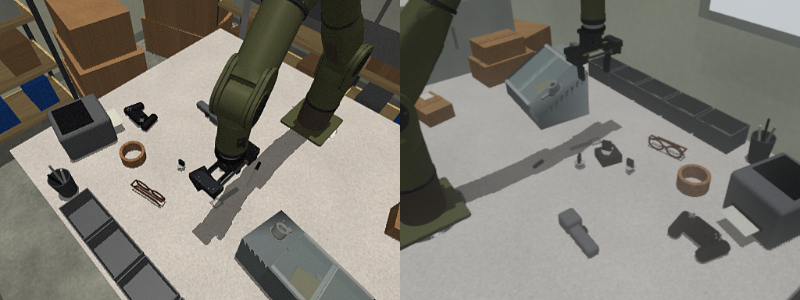

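View pics/wrist0.png

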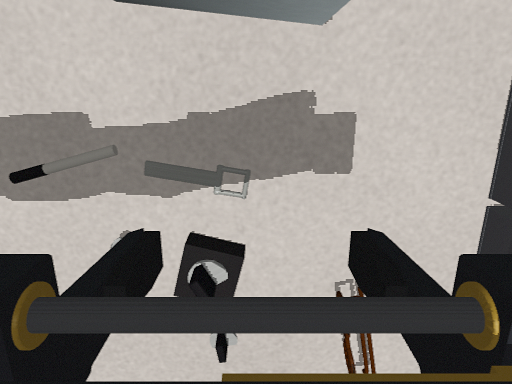

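```bash
python3 - <<'E'
from h import *
a=cv2.imread('pics/side0.png')[170:240,210:310]; b=cv2.imread('pics/scene0.png')[265:345,300:400]; c=cv2.imread('pics/side0.png')[90:140,170:230]
a=cv2.resize(a,(500,350),interpolation=2); b=cv2.resize(b,(300,240),interpolation=2);c=cv2.resize(c,(300,250),interpolation=2)
o=np.zeros((500,800,3),np.uint8);o[:350,:500]=a;o[:240,500:]=b;o[250:,500:]=c
cv2.imwrite('pics/c1.png',o)
for n,p in [('side',(194.8,267.2)),('side',(205.7,230.2)),('side',(213.4,294.5)),('wrist',(278.7,208.3)),('wrist',(335.6,223.2)),('wrist',(247.7,126.7))]:
    print(n,p,atz(n,*p,.032).round(4),atz(n,*p,0.02).round(4))
# key
print('key',tri([ray('side',194.8,267.2),ray('wrist',278.7,208.3)]))
print('grip',tri([ray('side',186.1,268.4),ray('wrist',287.2,206.3)]))
print('socket',tri([ray('side',109.2,197.1),ray('scene',290.7,362.6)]))
print('locker',tri([ray('side',148.9,201.6),ray('scene',314.8,342.8)]))
E
```

```text
side (194.8, 267.2) [ 0.5668 -0.1498  0.032 ] [ 0.5768 -0.1376  0.02  ]
side (205.7, 230.2) [ 0.4656 -0.1266  0.032 ] [ 0.474 -0.114  0.02 ]
side (213.4, 294.5) [ 0.5714 -0.2507  0.032 ] [ 0.5815 -0.24    0.02  ]
wrist (278.7, 208.3) [ 0.5691 -0.1444  0.032 ] [ 0.5673 -0.1519  0.02  ]
wrist (335.6, 223.2) [ 0.5843 -0.2243  0.032 ] [ 0.583  -0.2344  0.02  ]
wrist (247.7, 126.7) [ 0.4782 -0.1045  0.032 ] [ 0.4732 -0.1106  0.02  ]
key (array([ 0.56896009, -0.14655019,  0.02894634]), [np.float64(0.00036973569144858854), np.float64(0.0003697356914485423)])
grip (array([ 0.57208439, -0.14371958,  0.05321025]), [np.float64(0.002802669542354958), np.float64(0.0028026695423550305)])
socket (array([0.57377545, 0.19165112, 0.14113285]), [np.float64(0.006311642630896622), np.float64(0.006311642630896669)])
locker (array([ 0.58760724,  0.19418628, -0.00363973]), [np.float64(0.002332372817022287), np.float64(0.0023323728170220642)])
```

View pics/c1.png

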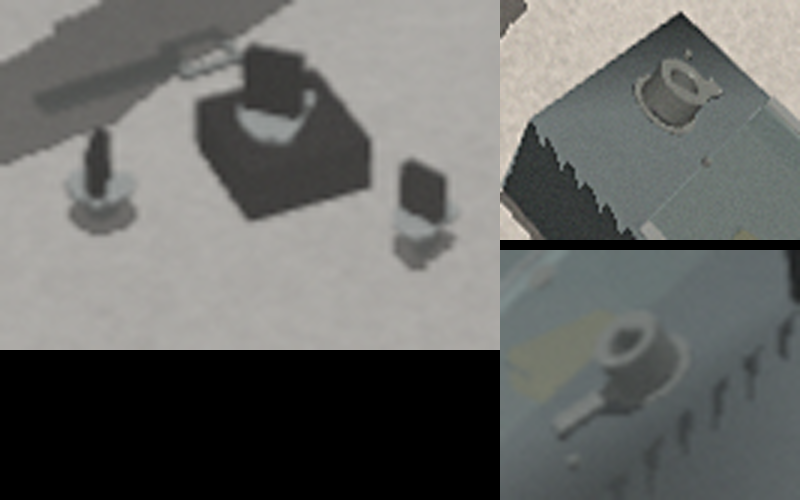

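Key candidates in the side picture are (195,267), standing in the stand, and smaller ones lying free at (206,230) and (213,294). The one in the stand is visibly the largest in the crop and the only one in the stand, so it is the key. The lock drum is at scene (290,362) and its tongue points down the slope. I'll look at the key from closer.

>>> apply_moves --steps '[{"x": -30,"y": -18},{"x": -30,"y": -18},{"x": -30,"y": -19},{"z": 20},{"z": 20},{},{},{}]'

```text
$.steps[0]: bad value
```

```bash
python3 - <<'E'
from h import *
np.set_printoptions(precision=4,suppress=True)
s=robot.state();print(s['position'],s['ee_rot'],s['clock'])
im=robot.snapshot('wrist');cv2.imwrite('pics/w1.png',im)
for t in['key','key_grip','stand']:
    for d in robot.tip_of(t,'wrist')[:4]: print(t,d,[atz('wrist',*d['centre'],z) for z in(.032,.055)])
print(proj('wrist',(.568,-.147,.032)))
# locker yaw fit
from scipy.optimize import least_squares
P=np.array([[-.1005,-.053,.062],[.1095,-.053,.184],[-.1005,.05,.062],[.1095,.05,.184]])
Q=np.array([[269,360],[305,310],[297.3,388.3],[342.5,346]])
def f(v):
    c,q=np.cos(v[2]),np.sin(v[2])
    return np.ravel([proj('scene',[v[0]+c*p[0]-q*p[1],v[1]+q*p[0]+c*p[1],p[2]])-t for p,t in zip(P,Q)])
r=least_squares(f,[.588,.194,.3]);print(r.x,r.fun)
E
```

```text
[0.625  0.0001 0.2387] [0.     0.7071 0.7071 0.0001] 1.05
key {'centre': [276.0, 205.3], 'score': 0.91} [array([ 0.5658, -0.1408,  0.032 ]), array([ 0.5696, -0.1268,  0.055 ])]
key {'centre': [338.1, 222.0], 'score': 0.75} [array([ 0.5828, -0.228 ,  0.032 ]), array([ 0.5855, -0.2082,  0.055 ])]
key {'centre': [268.0, 211.4], 'score': 0.6} [array([ 0.5733, -0.1304,  0.032 ]), array([ 0.5766, -0.117 ,  0.055 ])]
key {'centre': [250.0, 126.6], 'score': 0.48} [array([ 0.4778, -0.1074,  0.032 ]), array([ 0.4873, -0.0955,  0.055 ])]
key_grip {'centre': [265.2, 210.5], 'score': 0.74} [array([ 0.5724, -0.1267,  0.032 ]), array([ 0.5758, -0.1136,  0.055 ])]
key_grip {'centre': [287.8, 204.4], 'score': 0.7} [array([ 0.5641, -0.1566,  0.032 ]), array([ 0.568 , -0.1415,  0.055 ])]
key_grip {'centre': [270.0, 210.6], 'score': 0.38} [array([ 0.5723, -0.133 ,  0.032 ]), array([ 0.5757, -0.1194,  0.055 ])]
stand {'centre': [263.0, 210.2], 'score': 0.76} [array([ 0.5721, -0.1239,  0.032 ]), array([ 0.5755, -0.111 ,  0.055 ])]
[280.64  207.417]
[ 0.5902  0.1949 -0.0907] [-1.2172 -1.1477 -0.6102 -0.6869 -0.0126  2.1504  1.2249 -0.1903]
```

View pics/w1.png

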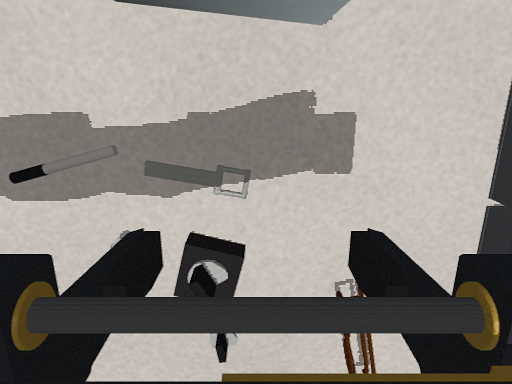

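>>> apply_moves --steps '[{"claw": 1,"x": -30,"y": -18,"z": 0,"spin": 0},{"claw": 1,"x": -30,"y": -18,"z": 0,"spin": 0},{"claw": 1,"x": -30,"y": -19,"z": 0,"spin": 0},{"claw": 1,"x": 0,"y": 0,"z": 20,"spin": 0},{"claw": 1,"x": 0,"y": 0,"z": 20,"spin": 0},{"claw": 1,"x": 0,"y": 0,"z": 0,"spin": 0},{"claw": 1,"x": 0,"y": 0,"z": 0,"spin": 0},{"claw": 1,"x": 0,"y": 0,"z": 0,"spin": 0}]' --newtons 30

```text
clock: 2.05
position: [0.5709, -0.0897, 0.1997]
ee_rot: [0.001, 0.707, 0.707, 0.001]
force: [0.3, 0.6, -0.4]
finger_gap: 0.0882
grasp_force: 0.0
```

```bash
python3 - <<'E'
from h import *
np.set_printoptions(precision=4,suppress=True)
s=robot.state();print(s['position'],s['ee_rot'],s['clock'])
im=robot.snapshot('wrist');cv2.imwrite('pics/w2.png',im)
for t in['key','key_grip','stand']:
    for d in robot.tip_of(t,'wrist')[:3]: print(t,d,[atz('wrist',*d['centre'],z) for z in(.032,.055)])
p=proj('wrist',(.568,-.147,.032)).astype(int);print(p)
for t in ['key']:
  for d in robot.regions_of(t,'wrist')[:3]: print(d['box'],d['score'])
r0,c0=max(p[0]-70,0),max(p[1]-70,0); cv2.imwrite('pics/w2c.png',cv2.resize(im[r0:r0+140,c0:c0+140],(560,560),interpolation=2)); print(r0,c0)
E
```

```text
[ 0.5709 -0.0897  0.1997] [0.0007 0.707  0.7073 0.0007] 2.05
key {'centre': [219.3, 254.1], 'score': 0.96} [array([ 0.569 , -0.1437,  0.032 ]), array([ 0.569 , -0.1343,  0.055 ])]
key {'centre': [181.7, 155.6], 'score': 0.9} [array([ 0.4755, -0.1053,  0.032 ]), array([ 0.4824, -0.0987,  0.055 ])]
key {'centre': [296.1, 266.4], 'score': 0.69} [array([ 0.5819, -0.2309,  0.032 ]), array([ 0.581 , -0.2151,  0.055 ])]
key_grip {'centre': [192.8, 152.7], 'score': 0.78} [array([ 0.4717, -0.1163,  0.032 ]), array([ 0.4789, -0.1089,  0.055 ])]
key_grip {'centre': [307.0, 262.6], 'score': 0.76} [array([ 0.5778, -0.2443,  0.032 ]), array([ 0.5772, -0.2275,  0.055 ])]
key_grip {'centre': [95.8, 243.0], 'score': 0.7} [array([ 0.5591, -0.0264,  0.032 ]), array([ 0.5599, -0.0256,  0.055 ])]
stand {'centre': [208.2, 256.6], 'score': 0.92} [array([ 0.571 , -0.1321,  0.032 ]), array([ 0.5709, -0.1235,  0.055 ])]
[222 253]
[134.2, 170.8, 174.2, 210.2] 0.9
[250.7, 281.0, 284.1, 299.9] 0.83
[229.1, 197.3, 276.6, 246.5] 0.64
152 183
```

View pics/w2c.png

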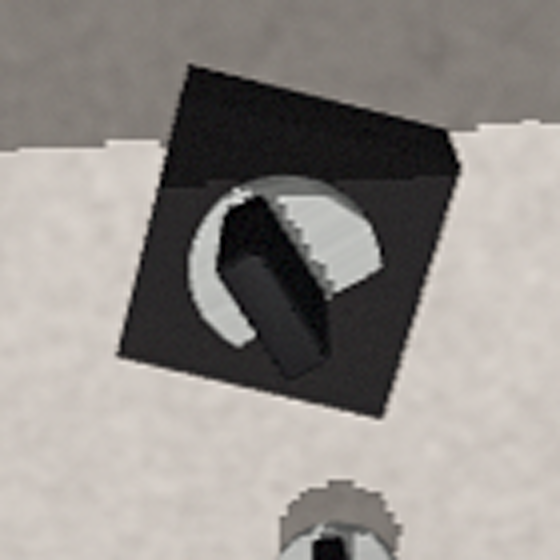

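The key in the stand shows its flange flat facing lower-right: the chord runs from crop (382,265) to (245,345), so the key's x is about -59° in the world. I'll compute its pose and the move.

```bash
python3 - <<'E'
from h import *
np.set_printoptions(precision=4,suppress=True)
g=lambda u,v,z:atz('wrist',152+v/4,183+u/4,z)
a,b=g(382,265,.037),g(245,345,.037);d=a-b
th=np.arctan2(-d[0],d[1]);print('chord',np.linalg.norm(d),np.degrees(np.arctan2(d[1],d[0])-np.pi/2))
x=np.r_[np.cos(np.radians(-59)),np.sin(np.radians(-59))]
print('axis from chord',((a+b)/2)[:2]-.011*x)
# bar top corners z .073
c=[g(*p,.073) for p in((220,270),(262,250),(292,380),(328,353))]
back=(c[0]+c[1])/2;fr=(c[2]+c[3])/2;e=fr-back;print('bar len',np.linalg.norm(e),np.degrees(np.arctan2(e[1],e[0])),'axis from bar',fr-e/np.linalg.norm(e)*.011,'thick',np.linalg.norm(c[1]-c[0]))
# stand top corners z=.032
s=[g(*p,.032) for p in((162,188),(455,172),(382,418),(118,355))];print('stand centre',np.mean(s,0))
# top left back corner bottom
E
```

```text
chord 0.039348576804721536 -57.59683085875344
axis from chord [ 0.5697 -0.1417]
bar len 0.028957545312460656 -59.33749548871385 axis from bar [ 0.5685 -0.1402  0.073 ] thick 0.010067328945728787
stand centre [ 0.5671 -0.1481  0.032 ]
```

>>> apply_moves --steps '[{"claw": 1,"x": -26,"y": -1,"z": 20,"spin": 0},{"claw": 1,"x": -26,"y": -1,"z": 20,"spin": 0},{"claw": 1,"x": 0,"y": 0,"z": 20,"spin": -0.14},{"claw": 1,"x": 0,"y": 0,"z": 20,"spin": -0.14},{"claw": 1,"x": 0,"y": 0,"z": 20,"spin": -0.14},{"claw": 1,"x": 0,"y": 0,"z": 15,"spin": -0.13},{"claw": 1,"x": 0,"y": 0,"z": 0,"spin": 0},{"claw": 1,"x": 0,"y": 0,"z": 0,"spin": 0}]'

```text
clock: 3.1
position: [0.5683, -0.142, 0.0841]
ee_rot: [0.0, 0.49, 0.872, 0.0]
force: [0.1, -1.0, 0.7]
finger_gap: 0.0885
grasp_force: 0.0
```

```bash
python3 - <<'E'
from h import *
s=robot.state();print(s['position'],s['joint_pos'])
M=R.from_quat(np.r_[s['ee_rot'][1:],s['ee_rot'][0]]).as_matrix();print(M.round(3))
print('offset to key in tool axes',(M.T@(np.array([.569,-.142,.041])-s['position'])*1e3).round(1))
E
```

```text
[ 0.5682939  -0.1420253   0.08405904] [ 0.33168479  0.86624216 -0.28857345  1.79916641  0.43582062  0.53891604
  0.30833169]
[[-0.52   0.854  0.   ]
 [ 0.854  0.52   0.   ]
 [-0.     0.    -1.   ]]
offset to key in tool axes [-0.3  0.6 43.1]
```

>>> apply_moves --steps '[{"claw": 1,"x": 0,"y": 0,"z": 22,"spin": 0},{"claw": 1,"x": 0,"y": 1,"z": 20,"spin": 0},{"claw": 0,"x": 0,"y": 0,"z": 0,"spin": 0},{"claw": 0,"x": 0,"y": 0,"z": 0,"spin": 0},{"claw": 0,"x": 0,"y": 0,"z": 0,"spin": 0},{"claw": 0,"x": 0,"y": 0,"z": 0,"spin": 0},{"claw": 0,"x": 0,"y": 0,"z": 0,"spin": 0},{"claw": 0,"x": 0,"y": 0,"z": 0,"spin": 0}]' --newtons 30

```text
clock: 3.9
position: [0.5691, -0.1416, 0.0422]
ee_rot: [0.0, 0.489, 0.872, 0.0]
force: [-1.1, -0.3, -0.8]
finger_gap: 0.0419
grasp_force: 0.0
```

>>> apply_moves --steps '[{"claw": 0,"x": 0,"y": 0,"z": 0,"spin": 0},{"claw": 0,"x": 0,"y": 0,"z": 0,"spin": 0},{"claw": 0,"x": 0,"y": 0,"z": 0,"spin": 0},{"claw": 0,"x": 0,"y": 0,"z": 0,"spin": 0},{"claw": 0,"x": 0,"y": 0,"z": 0,"spin": 0},{"claw": 0,"x": 0,"y": 0,"z": 0,"spin": 0},{"claw": 0,"x": 0,"y": 0,"z": -10,"spin": 0},{"claw": 0,"x": 0,"y": 0,"z": -20,"spin": 0}]'

```text
clock: 4.7
position: [0.5679, -0.1412, 0.0713]
ee_rot: [-0.001, 0.488, 0.873, -0.0]
force: [-0.6, -0.7, -0.4]
finger_gap: 0.0118
grasp_force: 30.0
```

>>> apply_moves --steps '[{"claw": 0,"x": 0,"y": 0,"z": -30,"spin": -0.13},{"claw": 0,"x": 0,"y": 0,"z": -40,"spin": -0.13},{"claw": 0,"x": 0,"y": 0,"z": -40,"spin": -0.13},{"claw": 0,"x": 0,"y": 0,"z": -40,"spin": -0.13},{"claw": 0,"x": 0,"y": 0,"z": -40,"spin": -0.13},{"claw": 0,"x": 0,"y": 0,"z": -20,"spin": -0.13},{"claw": 0,"x": -20,"y": 20,"z": 0,"spin": -0.13},{"claw": 0,"x": -30,"y": 20,"z": 0,"spin": 0}]'

```text
clock: 5.5
position: [0.6246, -0.1121, 0.2835]
ee_rot: [0.0, 0.055, 0.998, -0.001]
force: [0.3, 0.1, -1.8]
finger_gap: 0.0119
grasp_force: 30.0
```

```bash
cat > st.py <<'E'
from h import *
np.set_printoptions(precision=4,suppress=True)
s=robot.state();M=R.from_quat(np.r_[s['ee_rot'][1:],s['ee_rot'][0]]).as_matrix()
def show():
    z=M[:,2];print('pos',s['position'],'q',s['joint_pos'],'t',s['clock'],'F',s['force']);print('x',M[:,0],'y',M[:,1],'z',z,'tilt',np.degrees(np.arccos(-z[2])).round(2),'az',np.degrees(np.arctan2(z[1],z[0])).round(1))
if __name__=='__main__': show()
E
python3 st.py
```

```text
pos [ 0.6246 -0.1121  0.2835] q [ 0.4605  0.724  -0.6876  1.4646  0.4866  1.1269  1.1456] t 5.5 F [ 0.2941  0.1029 -1.7874]
x [-0.9939  0.1107 -0.0007] y [ 0.1107  0.9938 -0.002 ] z [ 0.0005 -0.0021 -1.    ] tilt 0.12 az -77.5
```

>>> apply_moves --steps '[{"claw": 0,"x": -40,"y": 25,"z": -20,"spin": 0},{"claw": 0,"x": -40,"y": 15,"z": -20,"spin": 0},{"claw": 0,"x": -40,"y": 0,"z": -20,"spin": 0},{"claw": 0,"x": -40,"y": 0,"z": -20,"spin": 0},{"claw": 0,"x": -40,"y": 0,"z": -20,"spin": 0},{"claw": 0,"x": -40,"y": 0,"z": -20,"spin": 0},{"claw": 0,"x": -40,"y": 0,"z": -20,"spin": 0},{"claw": 0,"x": -40,"y": 0,"z": -20,"spin": 0}]'

```text
clock: 6.3
position: [0.8332, -0.0973, 0.3806]
ee_rot: [0.013, 0.048, 0.999, -0.012]
force: [-0.2, 1.7, -0.6]
finger_gap: 0.0119
grasp_force: 30.0
```

```bash
python3 st.py
```

```text
pos [ 0.8332 -0.0973  0.3806] q [ 0.1228  1.0937 -0.876   0.1867  0.8422  1.8997  1.4539] t 6.3 F [-0.2441  1.749  -0.6286]
x [-0.995   0.0959 -0.0271] y [ 0.0965  0.9951 -0.0232] z [ 0.0247 -0.0257 -0.9994] tilt 2.04 az -46.1
```

>>> apply_moves --steps '[{"claw": 0,"x": -50,"y": 0,"z": 0,"spin": 0},{"claw": 0,"x": -50,"y": 0,"z": 0,"spin": 0},{"claw": 0,"x": -50,"y": 0,"z": 0,"spin": 0},{"claw": 0,"x": -50,"y": 0,"z": 0,"spin": 0},{"claw": 0,"x": -50,"y": 0,"z": 0,"spin": 0},{"claw": 0,"x": -50,"y": 0,"z": 0,"spin": 0},{"claw": 0,"x": -50,"y": 0,"z": 0,"spin": 0},{"claw": 0,"x": -50,"y": 0,"z": 0,"spin": 0}]'

```text
clock: 7.1
position: [0.8952, -0.0947, 0.3327]
ee_rot: [0.071, 0.038, 0.997, -0.011]
force: [-0.0, -1.3, -1.0]
finger_gap: 0.0114
grasp_force: 30.0
```

```bash
python3 st.py
```

```text
pos [ 0.8952 -0.0947  0.3327] q [ 0.0426  1.174   0.0763  0.1367 -0.0531  1.6881  1.5524] t 7.1 F [-0.0012 -1.2769 -1.0217]
x [-0.987   0.0735 -0.1431] y [ 0.0766  0.9969 -0.0164] z [ 0.1415 -0.0272 -0.9896] tilt 8.28 az -10.9
```

>>> apply_moves --steps '[{"claw": 0,"x": -50,"y": 0,"z": 0,"spin": 0},{"claw": 0,"x": -50,"y": 0,"z": 0,"spin": 0},{"claw": 0,"x": -50,"y": 0,"z": 0,"spin": 0},{"claw": 0,"x": -50,"y": 0,"z": 0,"spin": 0},{"claw": 0,"x": -50,"y": 0,"z": 0,"spin": 0},{"claw": 0,"x": -50,"y": 0,"z": 0,"spin": 0},{"claw": 0,"x": -50,"y": 0,"z": 0,"spin": 0},{"claw": 0,"x": -50,"y": 0,"z": 0,"spin": 0}]'

```text
clock: 7.9
position: [0.9801, -0.0958, 0.3303]
ee_rot: [0.191, 0.037, 0.981, -0.018]
force: [0.2, -0.1, -0.2]
finger_gap: 0.0115
grasp_force: 30.0
```

```bash
python3 st.py
```

```text
pos [ 0.9801 -0.0958  0.3303] q [ 0.0077  1.2475  1.0072  0.136  -0.9715  1.4329  1.622 ] t 7.9 F [ 0.178  -0.0551 -0.2472]
x [-0.9242  0.0654 -0.3764] y [ 0.0792  0.9966 -0.0214] z [ 0.3737 -0.0496 -0.9262] tilt 22.15 az -7.6
```

>>> apply_moves --steps '[{"claw": 0,"x": -50,"y": 0,"z": 0,"spin": 0},{"claw": 0,"x": -50,"y": 0,"z": 0,"spin": 0},{"claw": 0,"x": -50,"y": 0,"z": 0,"spin": 0},{"claw": 0,"x": -50,"y": 0,"z": 0,"spin": 0},{"claw": 0,"x": 0,"y": 0,"z": 0,"spin": 0},{"claw": 0,"x": 0,"y": 0,"z": 0,"spin": 0},{"claw": 0,"x": 0,"y": 0,"z": 0,"spin": 0},{"claw": 0,"x": 0,"y": 0,"z": 0,"spin": 0}]'

```text
clock: 8.7
position: [1.014, -0.0952, 0.3643]
ee_rot: [0.256, 0.036, 0.966, -0.022]
force: [0.2, 0.3, -1.6]
finger_gap: 0.0116
grasp_force: 30.0
```

```bash
python3 st.py
```

```text
pos [ 1.014  -0.0952  0.3643] q [ 0.0028  1.2309  1.0238  0.1359 -0.9881  1.3186  1.6197] t 8.7 F [ 0.2461  0.2796 -1.5528]
x [-0.8666  0.058  -0.4956] y [ 0.0803  0.9965 -0.024 ] z [ 0.4925 -0.0606 -0.8682] tilt 29.75 az -7.0
```

>>> apply_moves --steps '[{"claw": 0,"x": 33,"y": 23,"z": -19,"spin": 0},{"claw": 0,"x": 33,"y": 23,"z": -19,"spin": 0},{"claw": 0,"x": 33,"y": 23,"z": -19,"spin": 0},{"claw": 0,"x": 33,"y": 23,"z": -19,"spin": 0},{"claw": 0,"x": 33,"y": 23,"z": -19,"spin": 0},{"claw": 0,"x": 33,"y": 23,"z": -19,"spin": 0},{"claw": 0,"x": 33,"y": 23,"z": -19,"spin": 0},{"claw": 0,"x": 33,"y": 23,"z": -19,"spin": 0}]'

```text
clock: 9.5
position: [0.7709, 0.0885, 0.3661]
ee_rot: [0.26, 0.036, 0.965, -0.02]
force: [0.8, 0.8, -1.2]
finger_gap: 0.0118
grasp_force: 30.0
```

```bash
python3 st.py
```

```text
pos [0.7709 0.0885 0.3661] q [-0.7511  0.8162  1.0901  1.5131 -0.9717  0.778   2.0539] t 9.5 F [ 0.8214  0.8348 -1.2067]
x [-0.8623  0.0597 -0.5029] y [ 0.0802  0.9966 -0.0192] z [ 0.5    -0.0569 -0.8641] tilt 30.22 az -6.5
```

>>> apply_moves --steps '[{"claw": 0,"x": 41,"y": 14,"z": -8,"spin": 0},{"claw": 0,"x": 41,"y": 14,"z": -8,"spin": 0},{"claw": 0,"x": 41,"y": 14,"z": -8,"spin": 0},{"claw": 0,"x": 41,"y": 14,"z": -8,"spin": 0},{"claw": 0,"x": 41,"y": 14,"z": -8,"spin": 0},{"claw": 0,"x": 41,"y": 14,"z": -8,"spin": 0},{"claw": 0,"x": 41,"y": 14,"z": -8,"spin": 0},{"claw": 0,"x": 0,"y": 0,"z": 0,"spin": 0}]'

```text
clock: 10.3
position: [0.4988, 0.2079, 0.265]
ee_rot: [0.255, 0.033, 0.966, -0.02]
force: [0.5, -0.2, -1.3]
finger_gap: 0.0119
grasp_force: 30.0
```

```bash
python3 st.py; python3 - <<'E'
from st import *
o=[]
for n in('wrist','side','scene'):
    cv2.imwrite(f'pics/a_{n}.png',robot.snapshot(n))
    for t in('socket','tongue_tip','locker','key_tip','key'):
        print(n,t,[(np.round(d['centre'],1),round(d['score'],2)) for d in robot.tip_of(t,n)][:3])
    print(proj(n,(.575,.196,.146)))
E
```

```text
pos [0.4988 0.2079 0.265 ] q [-1.1973  0.5776  0.8012  2.2344 -0.9854  0.1027  1.896 ] t 10.3 F [ 0.4539 -0.1801 -1.257 ]
x [-0.8673  0.0534 -0.4949] y [ 0.0734  0.9971 -0.0209] z [ 0.4923 -0.0544 -0.8687] tilt 29.69 az -6.3
wrist socket [(array([180.7, 249.4]), 0.59)]
wrist tongue_tip [(array([109. , 268.7]), 0.85)]
wrist locker [(array([103.8, 256. ]), 0.74)]
wrist key_tip [(array([180.3, 252.8]), 0.21)]
wrist key [(array([242.7, 253.9]), 0.89)]
[171.0187 255.57  ]
side socket [(array([107.5, 196.1]), 0.62)]
side tongue_tip [(array([123.1, 178. ]), 0.71)]
side locker [(array([149.7, 202.8]), 0.92)]
side key_tip [(array([221.5, 296.3]), 0.72), (array([ 80.1, 174.6]), 0.45), (array([216. , 230.3]), 0.43)]
side key [(array([ 71.2, 170.7]), 0.62), (array([213.1, 297.3]), 0.62), (array([203.6, 231.4]), 0.57)]
[106.3508 194.4119]
scene socket [(array([289.5, 360.6]), 0.9)]
scene tongue_tip [(array([293.3, 372. ]), 0.9)]
scene locker [(array([312. , 343.3]), 0.8)]
scene key_tip [(array([263.7, 385.8]), 0.86), (array([216.2, 285.2]), 0.65), (array([213.5, 231.9]), 0.42)]
scene key [(array([209.9, 231.9]), 0.55), (array([256.6, 390.9]), 0.53), (array([213.2, 286.3]), 0.52)]
[292.1683 361.654 ]
```

View pics/a_wrist.png

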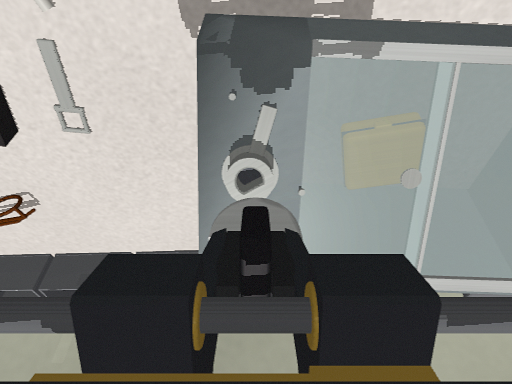

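Wrist view: drum mouth at (180,249) px with the D opening visible, tongue pointing up-right to (109,269), key below it in the gripper. The seam of the glass is at column ~305. Next I measure the socket, plug angle and slope direction.

```bash
python3 - <<'E'
from st import *
im=cv2.imread('pics/a_wrist.png')
c=cv2.resize(im[95:275,195:315],(480,720),interpolation=2)[:600]; 
g=im[:,:,2].astype(int)
for r in (100,130,200,225):
    print(r,'left edge',[ (k,int(g[r,k])) for k in range(192,204)], 'seam',[(k,int(g[r,k])) for k in range(292,314,2)])
cv2.imwrite('pics/a_wc.png',c)
x,res=tri([ray('wrist',180.7,249.4),ray('side',107.5,196.1),ray('scene',289.5,360.6)]);print('socket',x,np.array(res))
x,res=tri([ray('wrist',109,268.7),ray('side',123.1,178),ray('scene',293.3,372)]);print('tongue',x,np.array(res))
x,res=tri([ray('wrist',103.8,256),ray('side',149.7,202.8),ray('scene',312,343.3)]);print('locker',x,np.array(res))
E
```

```text
100 left edge [(192, 215), (193, 217), (194, 219), (195, 223), (196, 204), (197, 106), (198, 79), (199, 81), (200, 84), (201, 85), (202, 86), (203, 87)] seam [(292, 136), (294, 137), (296, 137), (298, 137), (300, 137), (302, 136), (304, 136), (306, 135), (308, 145), (310, 155), (312, 154)]
130 left edge [(192, 217), (193, 216), (194, 213), (195, 215), (196, 212), (197, 176), (198, 84), (199, 88), (200, 92), (201, 93), (202, 94), (203, 96)] seam [(292, 137), (294, 137), (296, 137), (298, 136), (300, 135), (302, 135), (304, 134), (306, 156), (308, 155), (310, 155), (312, 155)]
200 left edge [(192, 219), (193, 217), (194, 219), (195, 221), (196, 223), (197, 213), (198, 159), (199, 110), (200, 114), (201, 113), (202, 114), (203, 114)] seam [(292, 135), (294, 134), (296, 136), (298, 135), (300, 152), (302, 165), (304, 163), (306, 163), (308, 161), (310, 162), (312, 161)]
225 left edge [(192, 219), (193, 220), (194, 220), (195, 221), (196, 223), (197, 219), (198, 184), (199, 112), (200, 118), (201, 121), (202, 121), (203, 120)] seam [(292, 124), (294, 118), (296, 106), (298, 114), (300, 170), (302, 167), (304, 166), (306, 166), (308, 167), (310, 165), (312, 165)]
socket [0.5758 0.19   0.1489] [0.0038 0.0041 0.0027]
tongue [0.5343 0.2139 0.1008] [0.0069 0.0085 0.0035]
locker [0.5892 0.1901 0.0034] [0.0085 0.007  0.0035]
```

View pics/a_wc.png

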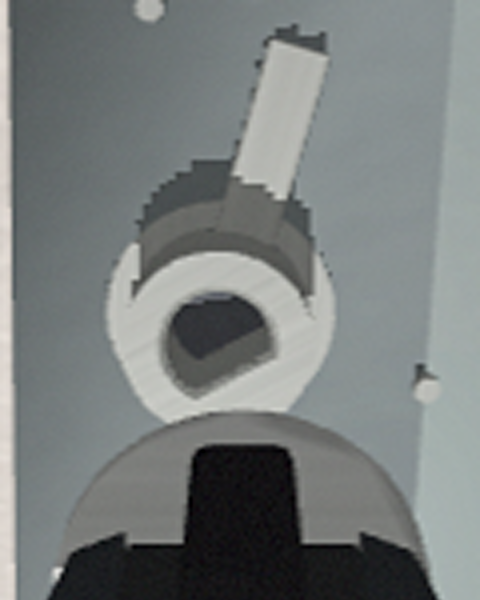

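```bash
python3 - <<'E'
from st import *
t=s['position']+M[:,2]*.0342; k=s['position']+M[:,2]*.0102
print('tip proj side',proj('side',t),'scene',proj('scene',t),'key scene',proj('scene',k),'side',proj('side',k))
psi=np.radians(-5.5)
for psi in np.radians([-4,-6,-8]):
    lx=np.r_[np.cos(psi),np.sin(psi),0]; n=np.r_[-.5*lx[:2],np.cos(np.pi/6)]; up=np.r_[lx[:2]*np.cos(np.pi/6),.5]; le=np.cross(n,up)
    def pl(row,col,o,h=0):
        e,d=ray('wrist',row,col); o=np.array(o)+n*h; return e+d*(n@(o-e))/(n@d)
    # face plane through (0.590,.193,.12)
    o=np.array([.5898,.193,.120])
    L=[pl(100,196.9,o),pl(225,198.4,o)]; S=[pl(100,308,o),pl(225,299,o)]
    for nm,(a,b) in(('left',L),('seam',S)):
        d=b-a; print(np.degrees(psi),nm,'yaw err deg',np.degrees(np.arctan2(d@le,d@up)).round(2),'y at mid',((a+b)/2-o)@le)
    mo=o+n*.030
    g=lambda u,v,h=.030:pl(95+v/4,195+u/4,o,h)
    c=g(218,340);print(' mouth',c,'tip_of',pl(180.7,249.4,o,.030),'drum diam',np.linalg.norm(g(133,310)-g(318,310)))
    f=g(278,355)-g(195,398);nn=np.array([f@up,f@le]);print(' flat dir deg from up',np.degrees(np.arctan2(-nn[0],nn[1])), np.round(nn*1e3,1))
    tt=g(298,45,.004)-g(265,185,.004);print(' tongue deg',np.degrees(np.arctan2(tt@le,-tt@up)))
E
```

```text
tip proj side [ 80.4212 173.9679] scene [262.3646 389.5731] key scene [254.9446 396.4072] side [ 74.268  168.9985]
-4.0 left yaw err deg -2.12 y at mid -0.0531744154157848
-4.0 seam yaw err deg -1.65 y at mid 0.0469390259993928
 mouth [0.5799 0.191  0.149 ] tip_of [0.5805 0.1909 0.1494] drum diam 0.03992727492380823
 flat dir deg from up 28.826470100503045 [-10.   18.2]
 tongue deg 12.887319540212577
-6.000000000000001 left yaw err deg -0.38 y at mid -0.05295039191731633
-6.000000000000001 seam yaw err deg 0.08 y at mid 0.047042824219947904
 mouth [0.5799 0.191  0.1491] tip_of [0.5804 0.1909 0.1494] drum diam 0.039904637115668315
 flat dir deg from up 30.32723890784983 [-10.5  17.9]
 tongue deg 11.163465810871267
-8.0 left yaw err deg 1.35 y at mid -0.0527091610849537
-8.0 seam yaw err deg 1.81 y at mid 0.04713024602562437
 mouth [0.5799 0.191  0.1491] tip_of [0.5804 0.1909 0.1494] drum diam 0.039893791674135606
 flat dir deg from up 31.823419923935766 [-10.9  17.5]
 tongue deg 9.441514245620471
```

```bash
python3 - <<'E'
from st import *
for n,p in(('wrist',(180.7,249.4)),('wrist',(180,249.5)),('side',(107.5,196.1)),('side',(109.2,197.1)),('scene',(289.5,360.6)),('scene',(290.7,362.6))): print(n,atz(n,*p,.146))
m=np.array([.577,.1905,.146])
for t in [M[:,2]]:
    tgt=m-t*(.0102+.024+.012); print('tgt TCP tip 12 above',tgt,'tool shift mm',M.T@(tgt-s['position'])*1e3)
E
```

```text
wrist [0.5839 0.1904 0.146 ]
wrist [0.5831 0.1906 0.146 ]
side [0.5749 0.1868 0.146 ]
side [0.5714 0.176  0.146 ]
scene [0.5715 0.1907 0.146 ]
scene [0.5706 0.1956 0.146 ]
tgt TCP tip 12 above [0.5539 0.1932 0.1859] tool shift mm [-0.8116 -6.0985 96.0888]
```

```bash
python3 - <<'E'
from st import *
z=M[:,2];x=M[:,0];y=M[:,1];k=s['position']+z*.0102
print('key',proj('wrist',k),'det 242.7 253.9')
print('arc bottom/top',proj('wrist',k+.023*x),proj('wrist',k+.023*x-.005*z),'seen 197.5,256')
print('bar top end edge',proj('wrist',k+.021*x-.041*z+.006*y),proj('wrist',k+.021*x-.041*z-.006*y),' bar bottom',proj('wrist',k+.021*x-.005*z),'seen bar upper edge row',95+445/4,'cols',195+195/4,195+295/4)
E
```

```text
key [241.2261 255.9522] det 242.7 253.9
arc bottom/top [197.4832 255.9759] [200.8965 255.9917] seen 197.5,256
bar top end edge [238.1985 272.5013] [238.1919 239.7765]  bar bottom [204.9448 255.9895] seen bar upper edge row 206.25 cols 243.75 268.75
```

>>> apply_moves --steps '[{"claw": 0,"x": 0,"y": -2,"z": 10,"spin": -0.12},{"claw": 0,"x": 0,"y": -1,"z": 10,"spin": -0.12},{"claw": 0,"x": 0,"y": -1,"z": 15,"spin": -0.13},{"claw": 0,"x": 0,"y": -1,"z": 15,"spin": -0.13},{"claw": 0,"x": 0,"y": 0,"z": 10,"spin": 0},{"claw": 0,"x": 0,"y": 0,"z": 10,"spin": 0},{"claw": 0,"x": 0,"y": 0,"z": 0,"spin": 0},{"claw": 0,"x": 0,"y": 0,"z": 0,"spin": 0}]'

```text
clock: 12.0
position: [0.5462, 0.2032, 0.2231]
ee_rot: [0.235, -0.201, 0.947, -0.088]
force: [0.3, -0.5, -0.8]
finger_gap: 0.012
grasp_force: 30.0
```

```bash
python3 st.py; python3 - <<'E'
from st import *
z=M[:,2]
psi=np.radians(-6.2);up=np.r_[.866*np.cos(psi),.866*np.sin(psi),.5];le=np.r_[-np.sin(psi),np.cos(psi),0];n=np.cross(up,le)
print('keyx deg',np.degrees(np.arctan2(-M[:,0]@le,-M[:,0]@up)),'axis err deg (up,left)',np.degrees([-z@up,-z@le]))
m=np.array([.577,.1905,.146]);k=s['position']+z*.0102
d=k-m;print('key origin rel mouth up,left,n mm',d@up*1e3,d@le*1e3,d@n*1e3)
for c in('side','scene','wrist'):
    cv2.imwrite(f'pics/b_{c}.png',robot.snapshot(c))
    for t in('socket','key_tip','key','key_grip'): print(c,t,[(np.round(q['centre'],1),round(q['score'],2)) for q in robot.tip_of(t,c)][:3])
    print('  proj socket',proj(c,m),'tip',proj(c,k+z*.024),'key',proj(c,k),'grip',proj(c,k-z*.023))
a=cv2.imread('pics/b_side.png');p=proj('side',m).astype(int);a=a[p[0]-40:p[0]+30,p[1]-40:p[1]+40]
b=cv2.imread('pics/b_scene.png');p2=proj('scene',m).astype(int);b=b[p2[0]-50:p2[0]+20,p2[1]-30:p2[1]+50]
print(p-[40,40],p2-[50,30])
cv2.imwrite('pics/b_c.png',cv2.resize(np.hstack([a,b]),(800,350),interpolation=2))
E
```

```text
pos [0.5462 0.2032 0.2231] q [-1.0022  0.6567  0.6146  2.1567 -0.9996  0.0434  2.4157] t 12.0 F [ 0.3311 -0.4583 -0.757 ]
x [-0.8089 -0.4224 -0.4089] y [-0.3401  0.9036 -0.2606] z [ 0.4795 -0.0718 -0.8746] tilt 29.01 az -8.5
keyx deg 30.493416063773687 axis err deg (up,left) [1.0151 1.1198]
key origin rel mouth up,left,n mm 10.673615966232685 9.066458797676017 72.5602141574628
side socket [(array([107. , 196.8]), 0.75), (array([122.9, 180.3]), 0.4), (array([202.4, 189.4]), 0.15)]
side key_tip [(array([ 89.6, 186. ]), 0.68), (array([214.2, 225.5]), 0.65), (array([219.1, 296.2]), 0.64)]
side key [(array([ 85.1, 185.1]), 0.69), (array([214.6, 294.9]), 0.65), (array([204.8, 228.5]), 0.42)]
side key_grip [(array([208.7, 297.3]), 0.7), (array([ 82.6, 176.7]), 0.66), (array([200.3, 229.6]), 0.59)]
  proj socket [106.827  196.0157] tip [ 91.9904 188.3872] key [ 86.0131 183.8549] grip [ 80.1427 179.4037]
scene socket [(array([293.1, 361.7]), 0.91)]
scene key_tip [(array([280.7, 372.3]), 0.52), (array([214.6, 234.1]), 0.48)]
scene key [(array([279.1, 378.3]), 0.66), (array([210.4, 230.2]), 0.53), (array([212.2, 288.7]), 0.39)]
scene key_grip [(array([268.4, 385. ]), 0.82), (array([209.5, 285.6]), 0.65), (array([204.3, 230.3]), 0.51)]
  proj socket [291.1202 359.1649] tip [282.3175 372.1975] key [275.6387 378.5936] grip [269.0228 384.9295]
wrist socket [(array([175.7, 259.2]), 0.65), (array([266.2, 257.7]), 0.41)]
wrist key_tip []
wrist key [(array([240. , 255.3]), 0.55)]
wrist key_grip []
  proj socket [178.9323 252.3229] tip [222.3389 254.8763] key [240.9844 254.8309] grip [264.2558 254.7744]
[ 66 156] [241 329]
```

View pics/b_c.png

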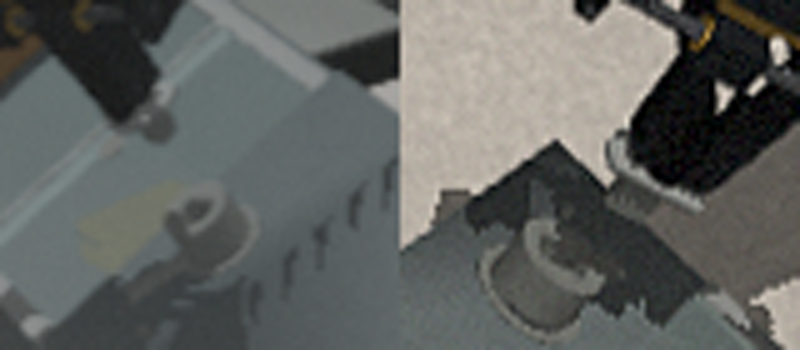

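The crop shows the key tilted correctly, shank just off the drum. However, q5 and q6 are at their limits and drag the pose. I'll fit a small kinematic model from the recorded states to find a better elbow posture.

```bash
cat > kin.py <<'E'
import numpy as np
from scipy.spatial.transform import Rotation as R
from scipy.optimize import least_squares
D=[([.0338,.69,-.1945,1.5663,.1573,.9025,-.2151],[.6244,0,.2379],[-.0006,.7071,.7071,-.0007]),
([.33168479,.86624216,-.28857345,1.79916641,.43582062,.53891604,.30833169],[.5682939,-.1420253,.08405904],[0,.49,.872,0]),
([.4605,.724,-.6876,1.4646,.4866,1.1269,1.1456],[.6246,-.1121,.2835],[0,.055,.998,-.001]),
([.1228,1.0937,-.876,.1867,.8422,1.8997,1.4539],[.8332,-.0973,.3806],[.013,.048,.999,-.012]),
([.0426,1.174,.0763,.1367,-.0531,1.6881,1.5524],[.8952,-.0947,.3327],[.071,.038,.997,-.011]),
([.0077,1.2475,1.0072,.136,-.9715,1.4329,1.622],[.9801,-.0958,.3303],[.191,.037,.981,-.018]),
([.0028,1.2309,1.0238,.1359,-.9881,1.3186,1.6197],[1.014,-.0952,.3643],[.256,.036,.966,-.022]),
([-.7511,.8162,1.0901,1.5131,-.9717,.778,2.0539],[.7709,.0885,.3661],[.26,.036,.965,-.02]),
([-1.1973,.5776,.8012,2.2344,-.9854,.1027,1.896],[.4988,.2079,.265],[.255,.033,.966,-.02]),
([-1.0022,.6567,.6146,2.1567,-.9996,.0434,2.4157],[.5462,.2032,.2231],[.235,-.201,.947,-.088])]
def chain(q,L,C):
    # L: h, L1, ex, L2, fx, L3
    T=R.from_euler('z',q[0])*R.from_euler('y',q[1])*R.from_euler('z',q[2]); p=np.array([0,0,L[0]])+T.apply([L[2],0,L[1]])
    T=T*R.from_euler('y',q[3]); p=p+T.apply([-L[2]+0*L[4],0,0]); T=T*R.from_euler('z',q[4]); p=p+T.apply([L[4],0,L[3]])
    T=T*R.from_euler('y',q[5])*R.from_euler('z',q[6]+C); p=p+T.apply([0,0,L[5]])
    return p,T
def rot(e): return R.from_quat(np.r_[e[1:],e[0]])
def res(v):
    o=[]
    for q,p,e in D:
        a,T=chain(q,v[:6],v[6]); o+=list(a-p)+list(.2*(T.inv()*rot(e)).as_rotvec())
    return np.array(o)
best=min((least_squares(res,[.35,.4,0,.4,0,.3,c]) for c in(0,1.57,3.14,-1.57)),key=lambda r:r.cost)
V=best.x
def fk(q): return chain(q,V[:6],V[6])
if __name__=='__main__':
    np.set_printoptions(precision=4,suppress=True); print(V,best.cost); print(np.abs(best.fun).reshape(-1,6).max(1))
E
python3 kin.py
```

```text
[ 0.1006  0.6803 -0.2888  0.3486 -0.4958  0.5361 -1.0353] 0.3559348352026344
[0.5212 0.3025 0.1455 0.1644 0.1356 0.1509 0.1525 0.1374 0.0856 0.2814]
```

```bash
python3 - <<'E'
import re
t=open('kin.py').read()
i=t.index('def chain'); head=t[:i]
new='''SG=np.ones(7)
def chain(q,L,C):
    q=np.asarray(q)*SG
    T=R.from_euler('z',q[0])*R.from_euler('y',q[1])*R.from_euler('z',q[2]); p=np.array([0,0,L[0]])+T.apply([L[2],0,L[1]])
    T=T*R.from_euler('y',q[3]); p=p+T.apply([L[4],0,0]); T=T*R.from_euler('z',q[4]); p=p+T.apply([0,0,L[3]])
    T=T*R.from_euler('y',q[5]); p=p+T.apply([L[6],0,0]); T=T*R.from_euler('z',q[6]+C); p=p+T.apply([0,0,L[5]])
    return p,T
def rot(e): return R.from_quat(np.r_[e[1:],e[0]])
def res(v):
    o=[]
    for q,p,e in D:
        a,T=chain(q,v[:7],v[7]); o+=list(a-p)+list(.2*(T.inv()*rot(e)).as_rotvec())
    return np.array(o)
def fit(sg,c):
    global SG; SG=np.array(sg,float); return least_squares(res,[.35,.4,0,.4,0,.3,0,c])
if __name__=='__main__':
    import itertools
    np.set_printoptions(precision=4,suppress=True); out=[]
    for s in itertools.product([1,-1],repeat=6):
        if s[0]==1 :
            sg=[1,1,s[1],s[2],s[3],s[4],s[5]]
            if sg[3]<0 : continue
            for c in(0,1.57,3.14,-1.57):
                r=fit(sg,c); out.append((r.cost,sg,r.x))
    out.sort(key=lambda a:a[0])
    for o in out[:3]: print(o)
    fit(out[0][1],out[0][2][7]); print(np.abs(res(out[0][2])).reshape(-1,6).max(1))
'''
open('kin.py','w').write(head+new)
E
python3 kin.py
```

```text
(np.float64(0.1533416522509428), [1, 1, 1, 1, 1, 1, -1], array([ 0.3686,  0.2813, -0.1617,  0.2745,  0.0375,  0.3541, -0.3762,
        1.7344]))
(np.float64(0.15334165225094282), [1, 1, 1, 1, 1, 1, -1], array([ 0.3686,  0.2813, -0.1617,  0.2745,  0.0375,  0.3541, -0.3762,
        1.7344]))
(np.float64(0.15334165225094282), [1, 1, 1, 1, 1, 1, -1], array([ 0.3686,  0.2813, -0.1617,  0.2745,  0.0375,  0.3541, -0.3762,
       -4.5488]))
[0.1188 0.1281 0.1586 0.2114 0.1385 0.0872 0.1092 0.1841 0.1187 0.1302]
```

```bash
python3 - <<'E'
from kin import *
import itertools
np.set_printoptions(precision=3,suppress=True)
out=[]
for s in itertools.product([1,-1],repeat=7):
    Rs=[]
    for q,p,e in D:
        T=R.identity()
        for a,g,v in zip('zyzyzyz',s,q): T=T*R.from_euler(a,g*v)
        Rs.append(T.inv()*rot(e))
    m=R.concatenate(Rs).mean(); r=[np.linalg.norm((m.inv()*x).as_rotvec()) for x in Rs]
    out.append((np.mean(r),s,np.array(r),m.as_rotvec()))
out.sort(key=lambda a:a[0])
for o in out[:4]: print(*o)
E
```

```text
0.0007513783928369923 (-1, 1, -1, 1, -1, 1, -1) [0.    0.    0.001 0.001 0.001 0.001 0.001 0.001 0.001 0.001] [0.    0.    1.571]
0.4630766983437078 (1, 1, 1, 1, 1, 1, -1) [0.592 0.639 0.79  0.202 0.053 0.084 0.08  0.927 0.6   0.663] [0.037 0.069 1.728]
0.46695716492894335 (-1, -1, -1, -1, -1, -1, -1) [0.514 0.515 0.514 0.456 0.228 0.265 0.529 0.546 0.527 0.576] [ 0.462 -0.336  1.533]
0.6342092289980215 (1, 1, 1, 1, 1, 1, 1) [2.955 1.862 0.087 0.033 0.049 0.058 0.08  0.074 0.084 1.061] [ 0.064 -0.064 -1.383]
```

```bash
python3 - <<'E'
t=open('kin.py').read()
t=t[:t.index("if __name__")]+'''SG=np.array([-1,1,-1,1,-1,1,-1.])
_r=least_squares(res,[.35,.4,0,.4,0,.3,0,1.571]); V=_r.x
LO=np.array([-3.01,-.46,-1.47,.13,-1,.04,-2.66]);HI=np.array([3.01,2.08,1.51,2.56,4.14,2.09,2.66])
def fk(q): return chain(q,V[:7],V[7])
def err(q,p,T,w=.3):
    a,A=fk(q); return np.r_[a-p,w*(T*A.inv()).as_rotvec()]
def ik(p,T,q0,reg=None,wr=0):
    f=(lambda q:err(q,p,T)) if reg is None else (lambda q:np.r_[err(q,p,T),wr*(q-reg)])
    return least_squares(f,np.clip(q0,LO+1e-3,HI-1e-3),bounds=(LO,HI))
'''
open('kin.py','w').write(t)
E
python3 - <<'E'
from kin import *
np.set_printoptions(precision=3,suppress=True)
print(V,_r.cost if '_r' in globals() else '',np.abs(res(V)).max())
psi=np.radians(-6.2);up=np.r_[.866*np.cos(psi),.866*np.sin(psi),.5];le=np.r_[-np.sin(psi),np.cos(psi),0];n=np.cross(up,le)
m=np.array([.577,.1905,.146])
def pose(deg,h):
    a=np.radians(deg);kx=up*np.cos(a)+le*np.sin(a);z=-n;x=-kx;y=np.cross(z,x);T=R.from_matrix(np.c_[x,y,z]); return m+n*(h+.0102),T
rng=np.random.default_rng(0)
for deg,h in((31,60),(31,0),(-45,0),(-60,0),(0,60)):
    p,T=pose(deg,h/1e3); sols=[]
    for i in range(60):
        r=ik(p,T,rng.uniform(LO,HI))
        if r.cost<1e-9: 
            sols.append(r.x)
    sols=np.array(sols) if sols else np.zeros((0,7)); print(deg,h,len(sols)); print(sols[np.argsort(sols[:,2])][::max(1,len(sols)//6)])
E
```

```text
[ 0.406  0.544  0.003  0.335  0.004  0.375 -0.014  1.571]  0.05199291618268326
31 60 29
[[ 0.187  1.076 -1.43   2.214  1.701  1.444 -0.043]
 [ 0.051  0.796 -0.965  2.211  1.712  0.962 -0.111]
 [-0.068  0.705 -0.723  2.209  1.73   0.767 -0.147]
 [-0.375  0.609 -0.212  2.205  1.812  0.434 -0.259]
 [-0.503  0.601 -0.015  2.202  1.881  0.32  -0.338]
 [-0.78   0.633  0.401  2.182  2.467  0.093 -0.955]
 [-0.844  0.651  0.482  2.173  2.979  0.064 -1.486]
 [-0.988  0.71   0.682  2.191  4.11   0.146 -2.66 ]]
31 0 31
[[ 0.199  1.231 -1.416  2.179  1.835  1.514 -0.007]
 [-0.001  0.877 -0.807  2.173  1.859  0.895 -0.184]
 [-0.242  0.759 -0.373  2.167  1.953  0.571 -0.342]
 [-0.399  0.732 -0.122  2.161  2.068  0.411 -0.489]
 [-0.578  0.734  0.155  2.151  2.346  0.253 -0.804]
 [-0.648  0.744  0.259  2.145  2.552  0.204 -1.026]
 [-0.764  0.772  0.425  2.138  3.112  0.16  -1.624]]
-45 0 45
[[ 0.167  1.113 -1.249  2.178  1.83   1.323 -1.383]
 [-0.073  0.828 -0.667  2.171  1.88   0.782 -1.555]
 [-0.375  0.734 -0.159  2.162  2.046  0.433 -1.789]
 [-0.633  0.741  0.238  2.146  2.502  0.213 -2.299]
 [-0.
[... 198 characters left out ...]
 1.539 -1.589]
 [ 0.028  0.902 -0.867  2.173  1.852  0.947 -1.754]
 [-0.291  0.747 -0.293  2.165  1.982  0.518 -1.97 ]
 [-0.487  0.729  0.015  2.157  2.174  0.33  -2.2  ]
 [-0.659  0.746  0.275  2.144  2.592  0.197 -2.658]
 [-0.833  0.797  0.524  2.141  3.512  0.175  2.647]
 [-0.999  0.895  0.81   2.158  4.133  0.345  1.97 ]]
0 60 35
[[ 0.19   1.1   -1.463  2.214  1.702  1.483 -0.58 ]
 [ 0.111  0.871 -1.115  2.212  1.705  1.1   -0.63 ]
 [-0.065  0.706 -0.727  2.209  1.73   0.77  -0.688]
 [-0.247  0.633 -0.416  2.207  1.769  0.557 -0.746]
 [-0.341  0.614 -0.265  2.206  1.799  0.465 -0.784]
 [-0.722  0.62   0.318  2.189  2.215  0.135 -1.234]
 [-0.797  0.637  0.425  2.179  2.581  0.082 -1.614]]
```

```bash
python3 - <<'E'
from kin import *
np.set_printoptions(precision=4,suppress=True)
# positions are linear in link vectors: solve by lstsq
A=[];b=[]
for q,p,e in D:
    q=np.array(q)*SG; T=R.identity(); blk=[np.eye(3)]
    for a,v in zip('zyzyzyz',q):
        T=T*R.from_euler(a,v); blk.append(T.as_matrix())
    A.append(np.hstack(blk));b.append(p)
A=np.vstack(A);b=np.hstack(b)
# minimal norm on small ridge
x=np.linalg.solve(A.T@A+1e-7*np.eye(24),A.T@b);print(x.reshape(8,3));print('res mm',((A@x-b).reshape(-1,3)*1e3).round(1))
np.save('link.npy',x)
E
```

```text
[[ 0.     -0.0005  0.1733]
 [ 0.0002 -0.0093  0.1733]
 [-0.0002 -0.0093  0.2817]
 [ 0.0001 -0.0135  0.2817]
 [-0.0001 -0.0135  0.1724]
 [ 0.0001  0.      0.1724]
 [ 0.0001  0.      0.163 ]
 [-0.      0.0001  0.163 ]]
res mm [[-0.  0.  0.]
 [ 0. -0.  0.]
 [-0.  0. -0.]
 [ 0. -0. -0.]
 [ 0.  0. -0.]
 [-0. -0.  0.]
 [ 0.  0. -0.]
 [-0. -0. -0.]
 [-0.  0.  0.]
 [ 0. -0. -0.]]
```

```bash
cat > sim.py <<'E'
from kin import *
X=np.load('link.npy').reshape(8,3)
import kin
VM=np.array([2.57,2.57,3.14,3.14,3.14,3.14,3.14])*.7*.1
AX=dict(z=np.r_[0,0,1.],y=np.r_[0,1.,0])
def fkj(q):
    T=np.eye(3);p=X[0].copy();axs=[];ps=[]
    for i,a in enumerate('zyzyzyz'):
        axs.append(SG[i]*(T@AX[a]));ps.append(p.copy())
        th=SG[i]*q[i];c,s_=np.cos(th),np.sin(th)
        T=T@(np.array([[c,-s_,0],[s_,c,0],[0,0,1]]) if a=='z' else np.array([[c,0,s_],[0,1,0],[-s_,0,c]]))
        p=p+T@X[i+1]
    T=T@np.array([[0,-1,0],[1,0,0],[0,0,1.]])
    return p,T,np.array(axs),np.array(ps)
def step(q,p,T,lam=.05,it=20,w=.3,mode=0):
    q0=q.copy()
    for _ in range(it):
        a,A,ax,ps=fkj(q); J=np.vstack([np.cross(ax,a-ps).T,w*ax.T])
        e=np.r_[p-a,w*R.from_matrix(T@A.T).as_rotvec()]
        if np.linalg.norm(e)<1e-5: break
        dq=J.T@np.linalg.solve(J@J.T+lam**2*np.eye(6),e)
        q=np.clip(q+dq,LO+.0,HI)
    d=q-q0; k=np.max(np.abs(d)/VM); 
    if k>1: q=q0+d/k
    return q
def run(q,rows,**k):
    q=np.array(q,float);p,T=fkj(q)[:2]
    for x,y,z,s in rows:
        p2=p+T@(np.array([x,y,z])/1e3); T2=T@R.from_euler('z',s).as_matrix()
        q=step(q,p2,T2,**k); p,T=fkj(q)[:2]
    return q
H=[(1,2,[(0,0,42,0)]+[(0,1,0,0)]+[(0,0,-10,0),(0,0,-20,0)]+[(0,0,-30,-.13)]+[(0,0,-40,-.13)]*4+[(0,0,-20,-.13),(-20,20,0,-.13),(-30,20,0,0)]),
(2,3,[(-40,25,-20,0),(-40,15,-20,0)]+[(-40,0,-20,0)]*6),(3,4,[(-50,0,0,0)]*8),(4,5,[(-50,0,0,0)]*8),(5,6,[(-50,0,0,0)]*4),
(6,7,[(33,23,-19,0)]*8),(7,8,[(41,14,-8,0)]*7),(8,9,[(0,-2,10,-.12),(0,-1,10,-.12),(0,-1,15,-.13),(0,-1,15,-.13),(0,0,10,0),(0,0,10,0)])]
if __name__=='__main__':
    np.set_printoptions(precision=3,suppress=True)
    print(fkj(D[4][0])[0],D[4][1],R.from_matrix(fkj(D[4][0])[1].T@rot(D[4][2]).as_matrix()).magnitude())
    for lam,it in((.05,20),(.02,1),(.1,3)):
        print('lam',lam,it)
        for a,b,r in H:
            print(a,b,run(D[a][0],r,lam=lam,it=it)-D[b][0])
E
python3 sim.py
```

```text
[ 0.895 -0.095  0.333] [0.8952, -0.0947, 0.3327] 0.001037953681110428
lam 0.05 20
1 2 [-0.004  0.001  0.005  0.    -0.004 -0.004 -0.002]
2 3 [-0.128  0.157  0.556 -0.057 -0.422  0.19   0.208]
3 4 [-0.342  0.618 -0.12  -0.007  0.447  0.402  0.556]
4 5 [ 0.248  0.571 -0.497 -0.006  0.391  0.652 -0.38 ]
5 6 [ 0.249  0.143 -0.    -0.006 -0.009  0.082 -0.344]
6 7 [ 0.003  0.005  0.005 -0.006 -0.005  0.006  0.003]
7 8 [-0.003  0.002  0.014 -0.006 -0.015  0.003  0.013]
8 9 [ 0.089 -0.015 -0.172  0.063  0.189 -0.003 -0.194]
lam 0.02 1
1 2 [-0.008 -0.022  0.008  0.046  0.005 -0.029 -0.027]
2 3 [-0.22   0.256  0.414 -0.054 -0.219  0.186  0.306]
3 4 [-0.794  0.906 -0.537 -0.007  1.201  0.402  1.108]
4 5 [ 0.257  0.833 -0.846 -0.006  0.782  0.657 -0.352]
5 6 [ 0.651  0.407 -0.073 -0.006 -0.012  0.548 -0.876]
6 7 [ 0.012 -0.006  0.018  0.011  0.032  0.083  0.012]
7 8 [-0.077  0.045  0.222  0.035 -0.015  0.133  0.261]
8 9 [ 0.092 -0.019 -0.187  0.066  0.224 -0.003 -0.238]
lam 0.1 3
1 2 [-0.015 -0.018  0.022  0.044  0.006 -0.051 -0.028]
2 3 [-0.046 -0.013  0.306 -0.057 -0.274 -0.104  0.047]
3 4 [-0.149  0.121 -0.862 -0.007  0.986 -0.199  0.164]
4 5 [ 0.044  0.125 -0.9   -0.006  0.915 -0.078 -0.092]
5 6 [ 0.075  0.045 -0.008 -0.006  0.006 -0.119 -0.097]
6 7 [ 0.033  0.046  0.09  -0.29   0.13   0.391 -0.221]
7 8 [-0.108  0.085  0.262 -0.046 -0.015  0.214  0.112]
8 9 [ 0.005  0.008 -0.042  0.029  0.237 -0.003 -0.253]
```

```bash
cat > plan.py <<'E'
from sim import *
psi=np.radians(-6.2);up=np.r_[.866*np.cos(psi),.866*np.sin(psi),.5];le=np.r_[-np.sin(psi),np.cos(psi),0];n=np.cross(up,le)
m=np.array([.577,.1905,.146])
def ori(a): 
    kx=up*np.cos(a)+le*np.sin(a);return np.c_[-kx,np.cross(-n,-kx),-n]
def go(q,a,p1,a1,tr=None):
    """straight rows to p1, key angle a1; returns q, rows"""
    p0=fkj(q)[0]; N=int(np.ceil(max(np.linalg.norm(p1-p0)/.045,abs(a1-a)/.14,1)))
    for i in range(1,N+1):
        q=step(q,p0+(p1-p0)*i/N,ori(a+(a1-a)*i/N),lam=.05,it=20)
        if tr is not None: tr.append(q)
    return q,N
E
cat > search.py <<'E'
from plan import *
np.set_printoptions(precision=3,suppress=True)
import time
q0=np.array(D[9][0]);a0=np.radians(30.5);rng=np.random.default_rng(1);best=[];t0=time.time()
end=m+n*.09
while time.time()-t0<240:
    k=rng.integers(1,4);W=[(rng.uniform([.5,-.35,.3],[.85,.35,.5]),rng.uniform(-2.5,1.2)) for _ in range(k)]
    q,a,N=q0,a0,0; tr=[]
    # lift first
    for p,b in [(fkj(q0)[0]+n*.1,a0)]+W+[(end+n*.1,W[-1][1]),(end,np.radians(31))]:
        q,c=go(q,a,p,b,tr);a=b;N+=c
    if N>70: continue
    P,T=fkj(q)[:2]; e=np.linalg.norm(P-end)+.2*R.from_matrix(T.T@ori(np.radians(31))).magnitude()
    tr=np.array(tr); mg=np.min(np.minimum(tr[8:]-LO,HI-tr[8:]))
    best.append((abs(q[2]+.4)+20*e+.01*N,N,e,mg,q,W))
best.sort(key=lambda b:b[0])
print(len(best))
for b in best[:6]: print(*b)
E
python3 search.py
```

```text
966
0.5737809607481095 48 1.0436664405547042e-05 0.0 [-0.309  0.585 -0.494  2.189  1.571  0.626 -0.11 ] [(array([0.695, 0.093, 0.36 ]), 0.36712383653210967), (array([ 0.795, -0.333,  0.32 ]), -0.6478579347781792), (array([ 0.521, -0.213,  0.475]), 1.1946765916049125)]
0.7928942465605587 50 8.359260451183375e-06 0.0 [-0.56   0.553 -0.107  2.202  1.608  0.404 -0.164] [(array([ 0.793, -0.16 ,  0.495]), -1.2511947772908638), (array([ 0.59 , -0.239,  0.492]), 1.1426755066529428)]
0.8251777510714583 63 1.0669743881109362e-05 0.0 [-0.496  0.556 -0.205  2.199  1.594  0.458 -0.147] [(array([ 0.794, -0.322,  0.476]), -2.1610630859456994), (array([ 0.543, -0.213,  0.472]), 1.1201397481805748)]
0.8816420122411548 36 0.005234915044871995 0.0 [-0.643  0.549  0.017  2.206  1.617  0.335 -0.164] [(array([ 0.73 , -0.339,  0.402]), 1.118353589384757)]
0.9139828261710543 55 1.0163524677194363e-05 0.0 [-0.607  0.553 -0.036  2.204  1.621  0.364 -0.18 ] [(array([ 0.848, -0.311,  0.461]), 0.7215133637653697), (array([ 0.504, -0.189,  0.443]), 1.1845141508418728), (array([0.714, 0.271, 0.436]), -0.5647004917842167)]
0.921360763543001 61 0.005034715839948871 0.0 [-0.508  0.55  -0.189  2.2    1.584  0.45  -0.126] [(array([ 0.821, -0.319,  0.475]), 1.1256814098585242), (array([ 0.715, -0.202,  0.462]), -0.8670634810707503), (array([ 0.749, -0.124,  0.344]), 1.030681251954277)]
```

```bash
cat > search2.py <<'E'
from plan import *
np.set_printoptions(precision=3,suppress=True)
import time
q0=np.array(D[9][0]);P0,T0=fkj(q0)[:2];rng=np.random.default_rng(2);t0=time.time()
LO2,HI2=LO+.01,HI-.01
def ev(W,trace=False):
    # W rows: pos(3), key angle relative to now; relative-semantics (errors not made up)
    q=q0;p,T=P0,T0;a=0;N=0;loss=0;tr=[]
    pts=[(P0+n*.12+np.r_[.05,-.03,0],0)]+[(w[:3],w[3]) for w in W]+[(m+n*.2,W[-1][3]),(m+n*.09,0.)]
    for pt,b in pts:
        k=int(np.ceil(max(np.linalg.norm(pt-p)/.045,abs(b-a)/.14,1)));d=(pt-p)/k;da=(b-a)/k
        for i in range(k):
            p2=p+d;T2=T@R.from_euler('z',-da).as_matrix();q=step(q,p2,T2)
            p,Tn=fkj(q)[:2];loss+=np.linalg.norm(p-p2)*2+R.from_matrix(T2.T@Tn).magnitude();T=Tn;tr.append(q)
        a=b;N+=k
    tr=np.array(tr);mg=np.minimum(tr[6:]-LO,HI-tr[6:]).min(0)
    c=max(0,q[2]+.2)+10*loss+.005*N+max(0,.02-mg.min())*10
    return c,N,loss,mg,q,tr
W=np.array([[.695,.093,.36,-.17],[.795,-.333,.34,-1.18],[.521,-.213,.475,.66]])
b=ev(W);sg=1.
while time.time()-t0<300:
    V_=W+rng.normal(size=W.shape)*np.r_[.05,.05,.04,.2]*rng.choice([.2,.6,1.5])
    V_[:,:3]=np.clip(V_[:,:3],[.45,-.35,.34],[.85,.3,.5])
    c=ev(V_)
    if c[0]<b[0]: b,W=c,V_
print(b[:5]);print(W)
print(b[5][::3]);np.save('W.npy',W)
E
python3 search2.py
```

```text
(np.float64(0.42046124091045195), 38, np.float64(0.0030461240910451943), array([2.068, 0.735, 0.479, 0.321, 0.   , 0.236, 0.   ]), array([-0.458,  0.561, -0.267,  2.172,  1.487,  0.501, -0.051]))
[[ 0.593  0.134  0.35  -0.071]
 [ 0.666 -0.008  0.343 -0.628]
 [ 0.543 -0.241  0.34   0.957]]
[[-1.101  0.632  0.799  2.142 -0.955  0.17   2.404]
 [-1.169  0.585  1.09   2.029 -0.804  0.431  2.348]
 [-0.881  0.6    1.031  1.927 -0.922  0.508  2.313]
 [-0.629  0.593  0.924  1.883 -0.976  0.523  2.359]
 [-0.367  0.464  0.616  1.948 -0.745  0.376  2.66 ]
 [ 0.086  0.381  0.116  1.982 -0.215  0.281  2.66 ]
 [ 0.587  0.385 -0.394  1.99   0.316  0.3    2.66 ]
 [ 0.822  0.396 -0.712  2.052  0.717  0.342  2.532]
 [ 0.33   0.29  -0.452  2.202  0.937  0.29   2.014]
 [-0.083  0.284 -0.408  2.236  1.109  0.437  1.512]
 [-0.381  0.355 -0.477  2.151  1.081  0.655  1.253]
 [-0.434  0.439 -0.362  2.17   1.239  0.571  0.709]
 [-0.46   0.529 -0.28   2.174  1.423  0.51   0.141]]
```

```bash
cat > rows.py <<'E'
from plan import *
import sys,json
from station import robot
np.set_printoptions(precision=1,suppress=True)
def rows(pts,q=None):
    """pts: (pos, spin rad about tool z)"""
    s=robot.state();q=s['joint_pos'] if q is None else q
    p,T=fkj(q)[:2];out=[]
    for pt,sp in pts:
        pt=np.asarray(pt)
        k=int(np.ceil(max(np.linalg.norm(pt-p)/.046,abs(sp)/.145,1)));d=(pt-p)/k
        for i in range(k):
            v=T.T@d*1e3;out.append(np.r_[np.round(v),round(sp/k,3)]);print(out[-1],end=' ')
            q=step(q,p+T@(np.round(v)/1e3),T@R.from_euler('z',round(sp/k,3)).as_matrix());p,T=fkj(q)[:2]
        print('\n ->',p.round(3),'q',q.round(2))
    return q
E
python3 - <<'E'
from rows import *
P0=fkj(robot.state()['joint_pos'])[0]
rows([(P0+n*.12+np.r_[.05,-.03,0],0),([.593,.134,.35],.07),([.666,-.008,.343],.557),([.543,-.241,.34],-1.585)])
E
```

```text
[ -8. -15. -31.   0.] [ -8. -15. -31.   0.] [ -8. -15. -31.   0.] 
 -> [0.5 0.2 0.3] q [-1.2  0.6  1.1  2.1 -0.8  0.4  2.3]
[-18. -33.   5.   0.] [-19. -33.   5.   0.] 
 -> [0.6 0.1 0.3] q [-1.1  0.6  1.1  2.  -0.8  0.5  2.4]
[ -2.  -38.   13.    0.1] [ -7.  -37.   13.    0.1] [-12.  -36.   13.    0.1] [-17.  -34.   13.    0.1] 
 -> [ 0.7 -0.   0.3] q [-0.7  0.6  1.   1.9 -1.   0.6  2.2]
[  6.  -23.   -4.   -0.1] [  9.  -22.   -4.   -0.1] [ 12.  -20.   -4.   -0.1] [ 15.  -18.   -4.   -0.1] [ 17.  -16.   -4.   -0.1] [ 19.  -13.   -4.   -0.1] [ 21.  -11.   -4.   -0.1] [22.  -7.  -4.  -0.1] [23.  -4.  -4.  -0.1] [24.  -1.  -4.  -0.1] [24.   2.  -4.  -0.1] 
 -> [ 0.5 -0.2  0.3] q [ 0.9  0.4 -0.7  2.   0.6  0.4  2.7]
```

>>> apply_moves --steps '[{"claw": 0,"x": -8,"y": -15,"z": -31,"spin": 0},{"claw": 0,"x": -8,"y": -15,"z": -31,"spin": 0},{"claw": 0,"x": -8,"y": -15,"z": -31,"spin": 0},{"claw": 0,"x": -18,"y": -33,"z": 5,"spin": 0.035},{"claw": 0,"x": -19,"y": -33,"z": 5,"spin": 0.035},{"claw": 0,"x": -2,"y": -38,"z": 13,"spin": 0.14},{"claw": 0,"x": -7,"y": -37,"z": 13,"spin": 0.14},{"claw": 0,"x": -12,"y": -36,"z": 13,"spin": 0.14}]'

```text
clock: 13.55
position: [0.6489, 0.0262, 0.3436]
ee_rot: [0.249, 0.036, 0.967, -0.028]
force: [0.6, 0.8, -0.8]
finger_gap: 0.0119
grasp_force: 30.0
```

```bash
python3 st.py; python3 - <<'E'
from rows import *
rows([([.666,-.008,.343],.14),([.543,-.241,.34],-1.585)])
E
```

```text
pos [0.6489 0.0262 0.3436] q [-0.7677  0.6091  0.987   1.8942 -0.9565  0.5226  2.2552] t 13.55 F [ 0.634   0.7939 -0.8061]
x [-0.8734  0.0564 -0.4836] y [ 0.0837  0.9959 -0.0352] z [ 0.4797 -0.0713 -0.8746] tilt 29.01 az -8.4
[-16.  -33.   11.    0.1] 
 -> [ 0.7 -0.   0.3] q [-0.7  0.6  1.   1.9 -1.   0.6  2.2]
[  6.  -23.   -4.   -0.1] [  9.  -22.   -4.   -0.1] [ 12.  -20.   -4.   -0.1] [ 15.  -19.   -4.   -0.1] [ 17.  -16.   -4.   -0.1] [ 19.  -14.   -4.   -0.1] [ 21.  -11.   -4.   -0.1] [22.  -8.  -4.  -0.1] [23.  -4.  -4.  -0.1] [24.  -1.  -4.  -0.1] [24.   2.  -4.  -0.1] 
 -> [ 0.5 -0.2  0.3] q [ 0.9  0.4 -0.7  2.   0.6  0.4  2.7]
```

Exactly as modelled. Continue.

>>> apply_moves --steps '[{"claw": 0,"x": -16,"y": -33,"z": 11,"spin": 0.14},{"claw": 0,"x": 6,"y": -23,"z": -4,"spin": -0.144},{"claw": 0,"x": 9,"y": -22,"z": -4,"spin": -0.144},{"claw": 0,"x": 12,"y": -20,"z": -4,"spin": -0.144},{"claw": 0,"x": 15,"y": -19,"z": -4,"spin": -0.144},{"claw": 0,"x": 17,"y": -16,"z": -4,"spin": -0.144},{"claw": 0,"x": 19,"y": -14,"z": -4,"spin": -0.144},{"claw": 0,"x": 21,"y": -11,"z": -4,"spin": -0.144}]'

```text
clock: 14.35
position: [0.5851, -0.1563, 0.3442]
ee_rot: [0.214, -0.379, 0.891, -0.131]
force: [-0.6, -0.4, -2.5]
finger_gap: 0.0115
grasp_force: 30.0
```

```bash
python3 st.py; python3 - <<'E'
from rows import *
rows([([.543,-.241,.34],-.577),(m+n*.2,0),(m+n*.09,.957)])
E
```

```text
pos [ 0.5851 -0.1563  0.3442] q [ 0.1976  0.367   0.0003  1.9878 -0.0862  0.2812  2.6495] t 14.35 F [-0.5631 -0.4101 -2.4502]
x [-0.6216 -0.7311 -0.2813] y [-0.6189  0.6785 -0.3958] z [ 0.4802 -0.072  -0.8742] tilt 29.05 az -8.5
[22.  -7.  -3.  -0.1] [23.  -4.  -3.  -0.1] [23.  -1.  -3.  -0.1] [23.   2.  -3.  -0.1] 
 -> [ 0.5 -0.2  0.3] q [ 0.9  0.4 -0.8  2.   0.7  0.4  2.7]
[-41.  15.  -4.   0.] [-41.  15.  -4.   0.] [-41.  15.  -4.   0.] [-41.  15.  -4.   0.] [-41.  15.  -4.   0.] [-41.  15.  -4.   0.] [-41.  15.  -4.   0.] [-41.  15.  -4.   0.] [-41.  15.  -4.   0.] [-41.  15.  -4.   0.] 
 -> [0.5 0.2 0.3] q [-0.4  0.3 -0.4  2.2  1.1  0.6  1.2]
[-1.   0.  15.   0.1] [-1.   0.  15.   0.1] [-1.   0.  15.   0.1] [-1.   0.  15.   0.1] [-1.   0.  15.   0.1] [-1.   1.  15.   0.1] [-1.   1.  15.   0.1] 
 -> [0.5 0.2 0.2] q [-0.5  0.6 -0.2  2.2  1.5  0.5 -0.1]
```

>>> apply_moves --steps '[{"claw": 0,"x": 22,"y": -7,"z": -3,"spin": -0.144},{"claw": 0,"x": 23,"y": -4,"z": -3,"spin": -0.144},{"claw": 0,"x": 23,"y": -1,"z": -3,"spin": -0.144},{"claw": 0,"x": 23,"y": 2,"z": -3,"spin": -0.144},{"claw": 0,"x": -41,"y": 15,"z": -4,"spin": 0},{"claw": 0,"x": -41,"y": 15,"z": -4,"spin": 0},{"claw": 0,"x": -41,"y": 15,"z": -4,"spin": 0},{"claw": 0,"x": -41,"y": 15,"z": -4,"spin": 0}]'

```text
clock: 15.15
position: [0.5192, -0.0626, 0.3311]
ee_rot: [0.17, -0.605, 0.756, -0.183]
force: [0.8, 0.1, -0.9]
finger_gap: 0.0117
grasp_force: 30.0
```

```bash
python3 st.py; python3 - <<'E'
from rows import *
rows([(m+n*.2,0),(m+n*.09,.957)])
E
```

```text
pos [ 0.5192 -0.0626  0.3311] q [ 0.2814  0.289  -0.3934  2.1988  0.8972  0.2753  2.0259] t 15.15 F [ 0.7552  0.1254 -0.8703]
x [-0.2114 -0.9767 -0.0357] y [-0.8525  0.2022 -0.482 ] z [ 0.478  -0.0715 -0.8755] tilt 28.9 az -8.5
[-41.  16.  -5.   0.] [-41.  16.  -5.   0.] [-41.  16.  -5.   0.] [-41.  16.  -5.   0.] [-41.  16.  -5.   0.] [-41.  16.  -5.   0.] 
 -> [0.5 0.2 0.3] q [-0.4  0.3 -0.4  2.2  1.1  0.6  1.2]
[-1.  -1.  16.   0.1] [-1.  -0.  16.   0.1] [-1.  -0.  16.   0.1] [-1.  -0.  16.   0.1] [-1.  -0.  16.   0.1] [-1.   0.  16.   0.1] [-1.   0.  16.   0.1] 
 -> [0.5 0.2 0.2] q [-0.5  0.6 -0.2  2.2  1.5  0.4 -0.1]
```

>>> apply_moves --steps '[{"claw": 0,"x": -41,"y": 16,"z": -5,"spin": 0},{"claw": 0,"x": -41,"y": 16,"z": -5,"spin": 0},{"claw": 0,"x": -41,"y": 16,"z": -5,"spin": 0},{"claw": 0,"x": -41,"y": 16,"z": -5,"spin": 0},{"claw": 0,"x": -41,"y": 16,"z": -5,"spin": 0},{"claw": 0,"x": -41,"y": 16,"z": -5,"spin": 0},{"claw": 0,"x": -1,"y": -1,"z": 16,"spin": 0.137},{"claw": 0,"x": -1,"y": 0,"z": 16,"spin": 0.137}]'

```text
clock: 15.95
position: [0.4915, 0.2009, 0.2921]
ee_rot: [0.194, -0.496, 0.832, -0.157]
force: [-0.3, -0.8, -1.3]
finger_gap: 0.0115
grasp_force: 30.0
```

>>> apply_moves --steps '[{"claw": 0,"x": -1,"y": 0,"z": 16,"spin": 0.137},{"claw": 0,"x": -1,"y": 0,"z": 16,"spin": 0.137},{"claw": 0,"x": -1,"y": 0,"z": 16,"spin": 0.137},{"claw": 0,"x": -1,"y": 0,"z": 8,"spin": 0.137},{"claw": 0,"x": -1,"y": 0,"z": 0,"spin": 0.137},{"claw": 0,"x": 0,"y": 0,"z": 0,"spin": 0},{"claw": 0,"x": 0,"y": 0,"z": 0,"spin": 0},{"claw": 0,"x": 0,"y": 0,"z": 0,"spin": 0}]'

```text
clock: 16.75
position: [0.5212, 0.1983, 0.2448]
ee_rot: [0.235, -0.19, 0.95, -0.084]
force: [-0.2, -0.1, -0.9]
finger_gap: 0.0118
grasp_force: 30.0
```

```bash
cat > look.py <<'E'
from st import *
import sys
z=M[:,2]
psi=np.radians(-6.2);up=np.r_[.866*np.cos(psi),.866*np.sin(psi),.5];le=np.r_[-np.sin(psi),np.cos(psi),0];n=np.cross(up,le)
m=np.array([.577,.1905,.146]);k=s['position']+z*.0102
def rel():
    show();print('keyx deg',np.degrees(np.arctan2(-M[:,0]@le,-M[:,0]@up)),'axis err deg (up,left)',np.degrees([-z@up,-z@le]))
    d=k-m;print('key origin rel mouth up,left,n mm',d@up*1e3,d@le*1e3,d@n*1e3,'F up,left,n',s['force']@up,s['force']@le,s['force']@n,'grip',s['grasp_force'])
if __name__=='__main__': rel()
E
python3 look.py; python3 - <<'E'
from look import *
im=robot.snapshot('wrist');cv2.imwrite('pics/d_w.png',im)
for t in('socket','key','tongue_tip'): print(t,[(np.round(q['centre'],1),round(q['score'],2)) for q in robot.tip_of(t,'wrist')][:3])
q=proj('wrist',m);print('proj',q,'k',proj('wrist',k)); r,c=np.clip(q.astype(int)-[75,100],0,[234,312]);print(r,c)
cv2.imwrite('pics/d_wc.png',cv2.resize(im[r:r+150,c:c+200],(800,600),interpolation=2))
E
```

```text
pos [0.5212 0.1983 0.2448] q [-0.5618  0.5059 -0.1348  2.1766  1.363   0.434   0.0355] t 16.75 F [-0.1689 -0.0945 -0.9319]
x [-0.8172 -0.4008 -0.4141] y [-0.3218  0.9135 -0.249 ] z [ 0.4781 -0.0703 -0.8755] tilt 28.89 az -8.4
keyx deg 29.13851092412212 axis err deg (up,left) [1.1239 1.044 ]
key origin rel mouth up,left,n mm 0.4725631122737134 1.546611775218574 103.51505285646951 F up,left,n -0.6024667521789165 -0.11218102585580862 -0.7281533088704503 grip 29.999818741343915
socket [(array([182.9, 260.2]), 0.61)]
key [(array([241.4, 253.3]), 0.73), (array([183.2, 260.2]), 0.62)]
tongue_tip [(array([120.3, 315.4]), 0.65), (array([264.4, 256.1]), 0.39)]
proj [185.4478 254.4313] k [241.4439 254.8624]
110 154
```

View pics/d_wc.png

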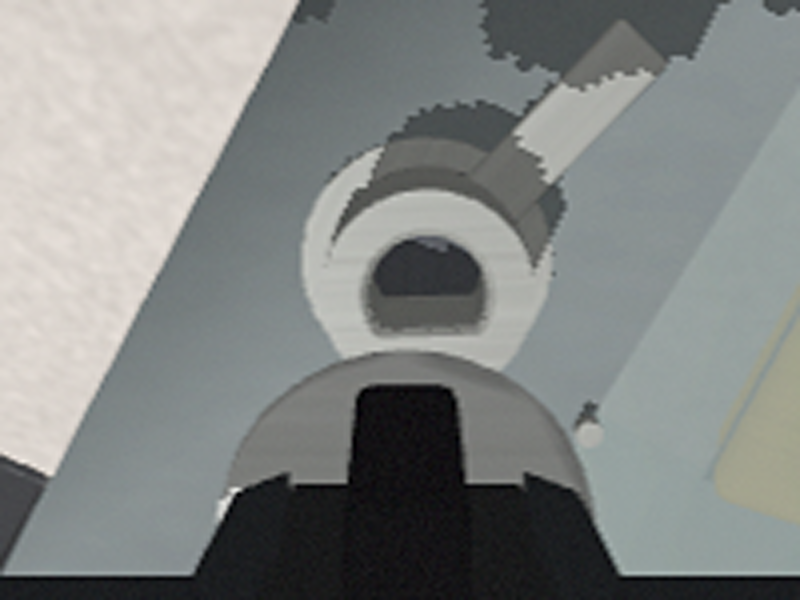

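The close view shows the socket's flat horizontal in the crop, at crop (426,296), so it lies parallel to the key's flat. The socket sits about 5 px right of the key's axis. I'll triangulate it from the two wrist views.

```bash
python3 - <<'E'
from look import *
i,f,e,r=cam('wrist'); et=M.T@(e-s['position']); rt=M.T@r
def wray(pos,Mm,row,col):
    d=Mm@rt@np.array([(col-i['cx'])/f,-(row-i['cy'])/f,-1]); return pos+Mm@et,d/np.linalg.norm(d)
from sim import fkj,D
obs=[]
pa,Ma=fkj(np.array(D[8][0]))[:2]; obs.append(wray(pa,Ma,180,249.5))
obs.append(wray(s['position'],M,184,260.5))
print(tri(obs))
x,_=tri(obs)
for (e_,d) in obs: print('at mouth plane', e_+d*((m-e_)@n)/(d@n), ((e_+d*((m-e_)@n)/(d@n))-m)@np.c_[up,le]*1e3)
# flat measured in mouth plane
P=[]
for u,v in((372,333),(480,333)):
    e_,d=wray(s['position'],M,110+v/4,154+u/4);P.append(e_+d*((m-e_)@n)/(d@n))
g=P[1]-P[0];print('flat dir deg',np.degrees(np.arctan2(-(g@up),g@le)))
E
```

```text
(array([0.5782, 0.1946, 0.1394]), [np.float64(0.0006190628848934906), np.float64(0.0006190628848936512)])
at mouth plane [0.5732 0.195  0.1436] [-4.8692  4.0753]
at mouth plane [0.5745 0.1944 0.1443] [-3.3639  3.6034]
flat dir deg 29.175121165663516
```

```bash
python3 - <<'E'
from look import *
from sim import fkj,D
i,f,e,r=cam('wrist'); et=M.T@(e-s['position']); rt=M.T@r
print('et mm',et*1e3,'rt rotvec deg',np.degrees(R.from_matrix(rt).as_rotvec()))
for _ in range(2):
    i,f,e2,r2=cam('wrist');print((e2-e)*1e3)
s0=robot.state();print(fkj(s0['joint_pos'])[0]-s0['position'])
def pj(pos,Mm,p):
    q=(Mm@rt).T@(np.asarray(p)-(pos+Mm@et)); return i['cy']+f*q[1]/q[2], i['cx']-f*q[0]/q[2]
pa,Ma=fkj(np.array(D[8][0]))[:2]
print('view a',pj(pa,Ma,(.575,.196,.146)),'was 171.02 255.57'); 
pb,Mb=fkj(np.array(D[9][0]))[:2];print('view b',pj(pb,Mb,m),'was 178.93 252.32')
# start: eye (.6243,.0741,.3841)
q=np.array(D[0][0]);p0,M0=fkj(q)[:2];print('start eye',p0+M0@et,'was .6243 .0741 .3841',R.from_matrix(M0@rt).as_quat())
E
```

```text
et mm [  75.3075    0.1701 -145.7486] rt rotvec deg [118.3352 118.3483  17.3457]
[0. 0. 0.]
[0. 0. 0.]
[-0.0003 -0.0006 -0.0002]
view a (np.float64(183.3527032266535), np.float64(250.71518694592342)) was 171.02 255.57
view b (np.float64(179.35293394639078), np.float64(252.3364109441448)) was 178.93 252.32
start eye [0.6248 0.0753 0.3837] was .6243 .0741 .3841 [-0.1449  0.0011  0.0001  0.9894]
```

```bash
python3 - <<'E'
from look import *
a=atz('wrist',184,260.5,.146);print(a)
for m2 in (a,np.array([.575,.1947,.146])):
    # target: key origin = m2 + h*n ; tool shift
    for h in(.030,):
        tgt=m2+n*h-z*.0102;print('to key origin 30 above:',M.T@(tgt-s['position'])*1e3)
    tip=k+z*.024;print('tip rel mouth axis up,left,n',[(tip-m2)@v*1e3 for v in(up,le,n)])
E
```

```text
[0.5729 0.1943 0.146 ]
to key origin 30 above: [ 1.1235  4.0682 71.2903]
tip rel mouth axis up,left,n [np.float64(3.883847453398457), np.float64(-2.147105762477188), np.float64(77.26801874467972)]
to key origin 30 above: [-0.7554  3.7998 72.2558]
tip rel mouth axis up,left,n [np.float64(2.1306215120930894), np.float64(-2.807227835987812), np.float64(78.28027390709622)]
```

>>> apply_moves --steps '[{"claw": 0,"x": 0,"y": 2,"z": 15,"spin": 0},{"claw": 0,"x": 0,"y": 2,"z": 15,"spin": 0},{"claw": 0,"x": 0,"y": 0,"z": 15,"spin": 0},{"claw": 0,"x": 0,"y": 0,"z": 15,"spin": 0},{"claw": 0,"x": 0,"y": 0,"z": 0,"spin": 0},{"claw": 0,"x": 0,"y": 0,"z": 0,"spin": 0},{"claw": 0,"x": 0,"y": 0,"z": 0,"spin": 0},{"claw": 0,"x": 0,"y": 0,"z": 0,"spin": 0}]'

```text
clock: 17.75
position: [0.5486, 0.1981, 0.1918]
ee_rot: [0.235, -0.189, 0.95, -0.084]
force: [0.4, 0.1, -1.4]
finger_gap: 0.0118
grasp_force: 30.0
```

```bash
sed -i 's/m=np.array(\[.577,.1905,.146\])/m=np.array([.574,.1945,.146])/' look.py plan.py; python3 look.py; python3 - <<'E'
from look import *
for c in('side','scene','wrist'):
    cv2.imwrite(f'pics/e_{c}.png',robot.snapshot(c))
    for t in('socket','key_tip','key'): print(c,t,[(np.round(q['centre'],1),round(q['score'],2)) for q in robot.tip_of(t,c)][:2])
    print('  proj socket',proj(c,m),'tip',proj(c,k+z*.024),'key',proj(c,k))
ims=[]
for c,w in(('side',28),('scene',28),('wrist',60)):
    a=cv2.imread(f'pics/e_{c}.png');p=proj(c,m).astype(int);a=a[p[0]-w:p[0]+w,p[1]-w:p[1]+w]; print(c,p-w,800/3/2/w); ims.append(cv2.resize(a,(400,400) if c!='wrist' else (400,400),interpolation=2))
cv2.imwrite('pics/e_c.png',np.hstack(ims[:2])); cv2.imwrite('pics/e_w.png',ims[2])
E
```

```text
pos [0.5486 0.1981 0.1918] q [-0.5376  0.6301 -0.1197  2.1653  1.6515  0.4137 -0.2344] t 17.75 F [ 0.3674  0.0852 -1.3767]
x [-0.8175 -0.3991 -0.4153] y [-0.3203  0.9143 -0.248 ] z [ 0.4786 -0.0698 -0.8752] tilt 28.93 az -8.3
keyx deg 29.025485125093873 axis err deg (up,left) [1.0893 1.0121]
key origin rel mouth up,left,n mm 0.5358148700052058 0.6247167521397984 42.31063736647302 F up,left,n -0.37996352963668484 0.12441181578531146 -1.3702261708717822 grip 29.999853540211916
side socket [(array([107.1, 195.3]), 0.48)]
side key_tip [(array([217.7, 298.1]), 0.71), (array([102.2, 190.2]), 0.6)]
side key [(array([211.9, 292.7]), 0.7), (array([ 96.9, 188.8]), 0.45)]
  proj socket [106.6357 194.3968] tip [102.3967 191.037 ] key [ 96.619  186.6072]
scene socket [(array([291.3, 361.3]), 0.88), (array([252.5, 288.3]), 0.18)]
scene key_tip [(array([285.9, 366.3]), 0.72), (array([223. , 326.1]), 0.68)]
scene key [(array([143.9, 270.1]), 0.66), (array([216.1, 285.8]), 0.58)]
  proj socket [291.4134 361.3605] tip [286.5837 365.8666] key [280.1883 371.9231]
wrist socket [(array([209.5, 256.2]), 0.93)]
wrist key_tip []
wrist key [(array([241.6, 253.2]), 0.88), (array([130.3, 323.4]), 0.48)]
  proj socket [212.8194 255.1493] tip [223.9977 255.1686] key [242.8551 255.1392]
side [ 78 166] 4.761904761904762
scene [263 333] 4.761904761904762
wrist [152 195] 2.2222222222222223
```

View pics/e_c.png

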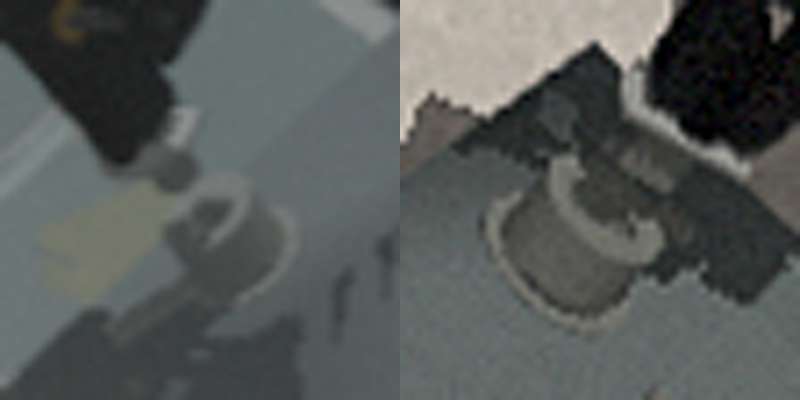

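The tilted key stands above the drum and is aligned in both views: tip and socket detections match the projections to about 1 px. Now the insertion, slowly and watching the force.

>>> apply_moves --steps '[{"claw": 0,"x": 0,"y": 0,"z": 6,"spin": 0},{"claw": 0,"x": -0.5,"y": 0,"z": 6,"spin": 0},{"claw": 0,"x": 0,"y": 0,"z": 5,"spin": 0},{"claw": 0,"x": 0,"y": 0,"z": 3,"spin": 0},{"claw": 0,"x": 0,"y": 0,"z": 3,"spin": 0},{"claw": 0,"x": 0,"y": 0,"z": 2,"spin": 0},{"claw": 0,"x": 0,"y": 0,"z": 0,"spin": 0},{"claw": 0,"x": 0,"y": 0,"z": 0,"spin": 0}]'

```text
clock: 19.15
position: [0.561, 0.1962, 0.1694]
ee_rot: [0.235, -0.189, 0.95, -0.084]
force: [0.0, -0.1, -0.5]
finger_gap: 0.0116
grasp_force: 30.0
```

```bash
python3 look.py
```

```text
pos [0.561  0.1962 0.1694] q [-0.5064  0.6826 -0.141   2.152   1.7491  0.4296 -0.3163] t 19.15 F [ 0.0267 -0.111  -0.5027]
x [-0.818  -0.399  -0.4143] y [-0.3202  0.9143 -0.2483] z [ 0.4779 -0.0704 -0.8756] tilt 28.88 az -8.4
keyx deg 29.023589095315163 axis err deg (up,left) [1.1354 1.0536]
key origin rel mouth up,left,n mm 0.13848032916889164 0.14058595296314083 16.65725993925423 F up,left,n -0.21793472943834097 -0.10747464910806938 -0.45459917693488294 grip 29.99992331955582
```

>>> apply_moves --steps '[{"claw": 0,"x": 0,"y": 0,"z": 4,"spin": 0},{"claw": 0,"x": -0.3,"y": 0,"z": 4,"spin": 0},{"claw": 0,"x": 0,"y": 0,"z": 3,"spin": 0},{"claw": 0,"x": 0,"y": 0,"z": 2,"spin": 0},{"claw": 0,"x": 0,"y": 0,"z": 1,"spin": 0},{"claw": 0,"x": 0,"y": 0,"z": 1,"spin": 0},{"claw": 0,"x": 0,"y": 0,"z": 0,"spin": 0},{"claw": 0,"x": 0,"y": 0,"z": 0,"spin": 0}]'

```text
clock: 19.95
position: [0.5684, 0.1953, 0.1565]
ee_rot: [0.235, -0.189, 0.95, -0.084]
force: [-0.1, -0.1, -0.9]
finger_gap: 0.012
grasp_force: 30.0
```

```bash
python3 look.py|tail -2
```

```text
keyx deg 29.025882358867687 axis err deg (up,left) [1.1305 1.0528]
key origin rel mouth up,left,n mm 0.1439305809405316 0.019740984275397742 1.6720458128463016 F up,left,n -0.505567209948638 -0.07031352064242563 -0.719778302811209 grip 29.99981738626957
```

>>> apply_moves --steps '[{"claw": 0,"x": 0,"y": 0,"z": 1,"spin": 0},{"claw": 0,"x": 0,"y": 0,"z": 0.5,"spin": 0},{"claw": 0,"x": 0,"y": 0,"z": 0.5,"spin": 0},{"claw": 0,"x": 0,"y": 0,"z": 0.5,"spin": 0},{"claw": 0,"x": 0,"y": 0,"z": 0,"spin": 0},{"claw": 0,"x": 0,"y": 0,"z": 0,"spin": 0},{"claw": 0,"x": 0,"y": 0,"z": 0,"spin": 0},{"claw": 0,"x": 0,"y": 0,"z": 0,"spin": 0}]'

```text
clock: 20.75
position: [0.5695, 0.1951, 0.1546]
ee_rot: [0.235, -0.189, 0.95, -0.084]
force: [-3.0, -0.8, 5.7]
finger_gap: 0.0115
grasp_force: 30.0
```

```bash
python3 look.py|tail -2
```

```text
keyx deg 29.02826459195244 axis err deg (up,left) [1.114 1.044]
key origin rel mouth up,left,n mm 0.1301100463519459 -0.03421601032491741 -0.45659413560849577 F up,left,n 0.34328918517053264 -1.0991793773545038 6.3370916185583415 grip 30.005154074169695
```

>>> apply_moves --steps '[{"claw": 0,"x": 0,"y": 0,"z": 0,"spin": 0.1},{"claw": 0,"x": 0,"y": 0,"z": 0,"spin": 0.14},{"claw": 0,"x": 0,"y": 0,"z": 0,"spin": 0.14},{"claw": 0,"x": 0,"y": 0,"z": 0,"spin": 0.14},{"claw": 0,"x": 0,"y": 0,"z": 0,"spin": 0.14},{"claw": 0,"x": 0,"y": 0,"z": 0,"spin": 0.14},{"claw": 0,"x": 0,"y": 0,"z": 0,"spin": 0.14},{"claw": 0,"x": 0,"y": 0,"z": 0,"spin": 0.14}]'

```text
clock: 21.55
position: [0.568, 0.197, 0.1539]
ee_rot: [0.243, 0.327, 0.912, 0.051]
force: [-4.9, 1.1, 3.1]
finger_gap: 0.012
grasp_force: 30.0
```

```bash
cat >> look.py <<'E'
    print('moment about tool z',s['moment']@z, 'tool-frame F',M.T@s['force'])
E
python3 look.py
```

```text
File "look.py", line 10
    print('moment about tool z',s['moment']@z, 'tool-frame F',M.T@s['force'])
IndentationError: unexpected indent
```

```bash
sed -i 's/^if __name__.*rel()$/if __name__=="__main__":\n    rel()/' look.py; python3 look.py
```

```text
pos [0.568  0.197  0.1539] q [-0.351   0.7351 -0.3765  2.1347  1.7435  0.5829 -1.3589] t 21.55 F [-4.873   1.0693  3.1393]
x [-0.668   0.6212 -0.4097] y [0.5722 0.7808 0.251 ] z [ 0.4758 -0.0667 -0.877 ] tilt 28.71 az -8.0
keyx deg -33.0577796257069 axis err deg (up,left) [1.2978 0.8573]
key origin rel mouth up,left,n mm -1.700497351757845 1.68969223549758 -0.2522541137427774 F up,left,n -2.7256844671635854 0.5368012726004135 5.198588349238225 grip 30.013320562429726
moment about tool z -0.03301603221312613 tool-frame F [ 2.6335 -1.1653 -5.1431]
```

>>> apply_moves --steps '[{"claw": 0,"x": 0,"y": 0,"z": 0,"spin": 0.1},{"claw": 0,"x": -0.7,"y": -0.2,"z": 0,"spin": 0.1},{"claw": 0,"x": -0.7,"y": -0.2,"z": 0,"spin": 0.08},{"claw": 0,"x": 0,"y": 0,"z": 0,"spin": 0.05},{"claw": 0,"x": 0,"y": 0,"z": 0,"spin": 0},{"claw": 0,"x": 0,"y": 0,"z": 0,"spin": 0},{"claw": 0,"x": 0,"y": 0,"z": 0,"spin": 0},{"claw": 0,"x": 0,"y": 0,"z": 0,"spin": 0}]'

```text
clock: 22.35
position: [0.5685, 0.1972, 0.1541]
ee_rot: [0.231, 0.47, 0.847, 0.09]
force: [-3.9, 3.5, 1.8]
finger_gap: 0.0116
grasp_force: 30.0
```

```bash
python3 look.py
```

```text
pos [0.5685 0.1972 0.1541] q [-0.3168  0.7418 -0.4297  2.1322  1.7344  0.6154 -1.6644] t 22.35 F [-3.9312  3.5293  1.8254]
x [-0.4525  0.8375 -0.3063] y [0.7545 0.5426 0.3692] z [ 0.4755 -0.064  -0.8774] tilt 28.67 az -7.7
keyx deg -51.6075410093928 axis err deg (up,left) [1.3385 0.7054]
key origin rel mouth up,left,n mm -1.1778665576169838 1.9966589568555733 -0.2493046679919913 F up,left,n -2.8018882426749805 3.0840532476908185 3.7254553604636564 grip 30.00686204060912
moment about tool z -0.0578221821969222 tool-frame F [ 4.1754 -0.3768 -3.6967]
```

>>> apply_moves --steps '[{"claw": 0,"x": 0,"y": 0,"z": 0,"spin": 0.05},{"claw": 0,"x": 0,"y": 0,"z": 0,"spin": 0.05},{"claw": 0,"x": 0,"y": 0,"z": 0,"spin": 0.03},{"claw": 0,"x": 0,"y": 0,"z": 0,"spin": 0.03},{"claw": 0,"x": 0,"y": 0,"z": 0,"spin": 0},{"claw": 0,"x": 0,"y": 0,"z": 0,"spin": 0},{"claw": 0,"x": 0,"y": 0,"z": 0,"spin": 0},{"claw": 0,"x": 0,"y": 0,"z": 0,"spin": 0}]'

```text
clock: 23.15
position: [0.5687, 0.1974, 0.1542]
ee_rot: [0.223, 0.536, 0.807, 0.108]
force: [-4.3, 3.7, 0.5]
finger_gap: 0.0115
grasp_force: 30.0
```

```bash
python3 look.py; python3 - <<'E'
from look import *
for c in('side','scene'):
    robot.snapshot(c); print(c,[(np.round(q['centre'],1),round(q['score'],2)) for q in robot.tip_of('tongue_tip',c)][:2],[ (a,proj(c,m-n*.028+.065*(np.sin(a)*le-np.cos(a)*up)).round(1)) for a in (1.3,1.45,1.571)])
E
```

```text
pos [0.5687 0.1974 0.1542] q [-0.302   0.7456 -0.4544  2.131   1.7304  0.6322 -1.8168] t 23.15 F [-4.2733  3.7037  0.502 ]
x [-0.3266  0.9132 -0.2435] y [0.8166 0.4024 0.4137] z [ 0.4758 -0.0637 -0.8772] tilt 28.69 az -7.6
keyx deg -60.7664073699441 axis err deg (up,left) [1.3182 0.684 ]
key origin rel mouth up,left,n mm -0.9732699057380284 2.2306961106306336 -0.2532233290647461 F up,left,n -3.774472332944579 3.2205177104449305 2.7588790693254794 grip 30.005253036506474
moment about tool z -0.021222198726449593 tool-frame F [ 4.656  -1.7918 -2.7096]
side [(array([112.4, 187.3]), 0.45), (array([188.9, 341.3]), 0.27)] [(1.3, array([108.6, 185.9])), (1.45, array([106.2, 187.9])), (1.571, array([104.4, 189.8]))]
scene [(array([314.2, 378. ]), 0.89), (array([253.8, 187.7]), 0.38)] [(1.3, array([316.9, 378.8])), (1.45, array([319.3, 377.8])), (1.571, array([320.9, 376.5]))]
```

```bash
python3 - <<'E'
from look import *
for c in('side','scene'):
    print(c,[(a,proj(c,m-n*.028+.065*(np.sin(a)*le-np.cos(a)*up)).round(1)) for a in (.2,.28,1.1,1.2)])
E
```

```text
side [(0.2, array([125.6, 181.5])), (0.28, array([124.6, 181.1])), (1.1, array([111.9, 183.6])), (1.2, array([110.2, 184.7]))]
scene [(0.2, array([293. , 370.6])), (0.28, array([294.7, 372. ])), (1.1, array([313.1, 379.4])), (1.2, array([315.1, 379.2]))]
```

>>> apply_moves --steps '[{"claw": 0,"x": 0,"y": 0,"z": 0,"spin": 0.04},{"claw": 0,"x": 0,"y": 0,"z": 0,"spin": 0.04},{"claw": 0,"x": 0,"y": 0,"z": 0,"spin": 0.04},{"claw": 0,"x": 0,"y": 0,"z": 0,"spin": 0},{"claw": 0,"x": 0,"y": 0,"z": 0,"spin": 0},{"claw": 0,"x": 0,"y": 0,"z": 0,"spin": 0},{"claw": 0,"x": 0,"y": 0,"z": 0,"spin": 0},{"claw": 0,"x": 0,"y": 0,"z": 0,"spin": 0}]'

```text
clock: 24.15
position: [0.5688, 0.1976, 0.1544]
ee_rot: [0.216, 0.583, 0.774, 0.122]
force: [-4.1, 4.3, 0.7]
finger_gap: 0.0117
grasp_force: 30.0
```

```bash
python3 look.py; python3 - <<'E'
from look import *
for c in('side','scene'):
    robot.snapshot(c); print(c,[(np.round(q['centre'],1),round(q['score'],2)) for q in robot.tip_of('tongue_tip',c)][:2])
E
```

```text
pos [0.5688 0.1976 0.1544] q [-0.2912  0.7485 -0.4724  2.1302  1.7276  0.6445 -1.9316] t 24.15 F [-4.1005  4.305   0.6905]
x [-0.2264  0.9549 -0.1921] y [0.8497 0.2901 0.4403] z [ 0.4761 -0.0635 -0.8771] tilt 28.71 az -7.6
keyx deg -67.64743966213466 axis err deg (up,left) [1.2995 0.6722]
key origin rel mouth up,left,n mm -0.7772640559818959 2.356635612500564 -0.23237306699844051 F up,left,n -3.5876715654212146 3.83700665439897 2.8687027810926153 grip 30.00296400859952
moment about tool z -0.0009375923862730007 tool-frame F [ 4.9068 -1.9316 -2.8315]
side []
scene [(array([317.6, 382.4]), 0.65)]
```

```bash
python3 - <<'E'
from look import *
def pr(c,a,h): return proj(c,m-n*h+.065*(np.sin(a)*le-np.cos(a)*up)).round(1)
for c in('wrist','scene'):
    for _ in range(2):
        im=robot.snapshot(c); print(c,[(np.round(q['centre'],1),round(q['score'],2)) for q in robot.tip_of('tongue_tip',c)][:2])
    print([(a,pr(c,a,.026)) for a in (1.1,1.3,1.45,1.571)])
    cv2.imwrite(f'pics/f_{c}.png',im)
rg=robot.regions_of('tongue_tip','wrist')
for r in rg[:2]: print(r['score'],r['box'],r['region'].sum())
im=cv2.imread('pics/f_scene.png'); g=cv2.cvtColor(im,6); print(g[306:330:1,362:390:1])
E
```

```text
wrist [(array([109.7, 278.9]), 0.85)]
wrist [(array([112.6, 282.8]), 0.71)]
[(1.1, array([107.5, 248.2])), (1.3, array([108. , 273.3])), (1.45, array([111.8, 291.7])), (1.571, array([116.8, 305.9]))]
scene [(array([317.8, 379.4]), 0.9)]
scene [(array([316.7, 382.6]), 0.87), (array([314.1, 341.3]), 0.33)]
[(1.1, array([312.6, 379.9])), (1.3, array([316.4, 379.3])), (1.45, array([318.8, 378.3])), (1.571, array([320.4, 377. ]))]
0.62 [210.5, 200.3, 303.7, 296.2] 4437
0.55 [224.0, 110.3, 295.1, 211.7] 2706
[[ 70  63  63  47  50 115 108  74  66  47  48  50  49  46  51  51  45  39
  102 106 107  99  95 101 103 103 103 113]
 [ 56  65  70  61  54  49  58 103 129  70  72  49  49  48  49  51  46  43
   69 111 107 102 101  96  99 102 101 101]
 [ 61  49  60  65  57  54  51  53 132 105 111  50  52  46  47  44  54  78
  107 108 102 102 101 102  97 102  97 102]
 [ 51  52  51  67  71  60  58  61  53  60  80  56  42  47  46  49  72 111
  103 101 105 102 108 106  98  97 102 101]
 [ 48  48  48  46  58  70  61  61  55  57  58  65  49  42  50  73 107 107
  104 103 101 106 106 106 105 100  98  99]
 [ 53  
[... 1516 characters left out ...]
102 118 105 102 106 107 106 106 104 106 105 107 102 108 107 106 105 105
  106 108 102 109 100 106 108 101 102 106]
 [117 102 105 104 107  98 104 102 103 106 102 104 105 105 106 106 104 107
  107  99 106 106 102 103 103 106 106 101]
 [104 105 106 103 107 101 108 104 102 105 107 105 107 104 103 107 103 101
  110 104 107 103 102 105 107 108 104 106]
 [105 105 105 103 105 107 102 101 106 106 102 103 105 100 106 101 103 102
  108 104 108 106 104 105 105 106 108 106]
 [105 104 102 102 107 101 106  99 106 107 104 106 103 106 101 106 104 104
  106 102 103 105 100 106 103 101 103 107]
 [104 106 104 100 102 102 104 103 102 105 104 104 102 108 102 104 108 105
  103 106 101 106 106 105 102 105 105 107]]
```

>>> apply_moves --steps '[{"claw": 0,"x": 0,"y": 0,"z": 0,"spin": 0.05},{"claw": 0,"x": 0,"y": 0,"z": 0,"spin": 0.05},{"claw": 0,"x": 0,"y": 0,"z": 0,"spin": 0.05},{"claw": 0,"x": 0,"y": 0,"z": 0,"spin": 0.03},{"claw": 0,"x": 0,"y": 0,"z": 0,"spin": 0},{"claw": 0,"x": 0,"y": 0,"z": 0,"spin": 0},{"claw": 0,"x": 0,"y": 0,"z": 0,"spin": 0},{"claw": 0,"x": 0,"y": 0,"z": 0,"spin": 0}]'

```text
clock: 25.6
position: [0.5691, 0.1977, 0.1545]
ee_rot: [0.204, 0.65, 0.718, 0.141]
force: [-3.3, 4.9, 1.1]
finger_gap: 0.0117
grasp_force: 30.0
```

```bash
cat > tong.py <<'E'
from look import *
rel(); print('moment tool',M.T@s['moment'],'F tool',M.T@s['force'])
A=np.linspace(.1,2,191)
for c in('wrist','scene'):
    robot.snapshot(c); P=np.array([proj(c,m-n*.026+.065*(np.sin(a)*le-np.cos(a)*up)) for a in A])
    for q in robot.tip_of('tongue_tip',c)[:1]:
        d=np.linalg.norm(P-q['centre'],axis=1); print(c,q['centre'],round(q['score'],2),'plug',A[d.argmin()].round(2),'off px',d.min().round(1))
    print(c,'key',[(np.round(q['centre'],1),round(q['score'],2)) for q in robot.tip_of('key',c)][:2],'proj',proj(c,k))
E
python3 tong.py
```

```text
pos [0.5691 0.1977 0.1545] q [-0.2754  0.753  -0.4986  2.1289  1.7239  0.6628 -2.104 ] t 25.6 F [-3.3063  4.9379  1.1353]
x [-0.0706  0.9914 -0.11  ] y [0.8763 0.1143 0.468 ] z [ 0.4766 -0.0633 -0.8768] tilt 28.74 az -7.6
keyx deg -77.96670366913877 axis err deg (up,left) [1.2712 0.657 ]
key origin rel mouth up,left,n mm -0.4684467403156046 2.5178350402642296 -0.24471584755276218 F up,left,n -2.7406867112434337 4.55197699860178 2.893304935792412 grip 30.00181901268661
moment tool [ 0.7608  1.206  -0.0397] F tool [ 5.0042 -1.8015 -2.8839]
wrist [112.7, 280.0] 0.9 plug 1.54 off px 4.1
wrist key [(array([242.9, 251.8]), 0.76)] proj [238.7781 257.3814]
scene [147.8, 270.3] 0.71 plug 0.1 off px 173.5
scene key [(array([209.6, 233.4]), 0.68), (array([212.2, 287.2]), 0.67)] proj [292.24   362.2307]
```

>>> apply_moves --steps '[{"claw": 0,"x": 0,"y": 0,"z": 0,"spin": 0.04},{"claw": 0,"x": 0,"y": 0,"z": 0,"spin": 0.04},{"claw": 0,"x": 0,"y": 0,"z": 0,"spin": 0.04},{"claw": 0,"x": 0,"y": 0,"z": 0,"spin": 0},{"claw": 0,"x": 0,"y": 0,"z": 0,"spin": 0},{"claw": 0,"x": 0,"y": 0,"z": 0,"spin": 0},{"claw": 0,"x": 0,"y": 0,"z": 0,"spin": 0},{"claw": 0,"x": 0,"y": 0,"z": 0,"spin": 0}]'

```text
clock: 26.7
position: [0.5688, 0.1976, 0.1543]
ee_rot: [0.195, 0.692, 0.678, 0.153]
force: [-4.0, 4.1, 1.7]
finger_gap: 0.0119
grasp_force: 30.0
```

```bash
python3 tong.py
```

```text
pos [0.5688 0.1976 0.1543] q [-0.2653  0.7563 -0.5157  2.1289  1.7214  0.6746 -2.219 ] t 26.7 F [-4.0027  4.0811  1.7491]
x [ 0.0345  0.998  -0.0535] y [ 0.8787 -0.0047  0.4774] z [ 0.4762 -0.0635 -0.8771] tilt 28.71 az -7.6
keyx deg -84.8113679084397 axis err deg (up,left) [1.298  0.6682]
key origin rel mouth up,left,n mm -0.7883214588203518 2.3686375564583027 -0.24007826185005712 F up,left,n -2.9532357602514288 3.624926312031027 3.724709008201944 grip 30.01918103545904
moment tool [ 0.9537  1.0769 -0.1143] F tool [ 3.8413 -2.7015 -3.699 ]
wrist [105.1, 270.4] 0.61 plug 1.56 off px 1.5
wrist key [(array([240.3, 253.5]), 0.77)] proj [238.5286 257.4039]
scene [319.4, 377.0] 0.58 plug 1.53 off px 0.7
scene key [(array([214.6, 286.7]), 0.69), (array([291.7, 359.7]), 0.5)] proj [292.1385 362.2436]
```

>>> apply_moves --steps '[{"claw": 0,"x": 0,"y": 0,"z": 0,"spin": 0.04},{"claw": 0,"x": 0,"y": 0,"z": 0,"spin": 0.04},{"claw": 0,"x": 0,"y": 0,"z": 0,"spin": 0.04},{"claw": 0,"x": 0,"y": 0,"z": 0,"spin": 0},{"claw": 0,"x": 0,"y": 0,"z": 0,"spin": 0},{"claw": 0,"x": 0,"y": 0,"z": 0,"spin": 0},{"claw": 0,"x": 0,"y": 0,"z": 0,"spin": 0},{"claw": 0,"x": 0,"y": 0,"z": 0,"spin": 0}]'

```text
clock: 27.8
position: [0.5687, 0.1976, 0.1543]
ee_rot: [0.186, 0.731, 0.635, 0.164]
force: [-3.7, 4.2, 0.4]
finger_gap: 0.0117
grasp_force: 30.1
```

```bash
python3 tong.py
```

```text
pos [0.5687 0.1976 0.1543] q [-0.2555  0.7595 -0.5324  2.1287  1.7194  0.6864 -2.3341] t 27.8 F [-3.7058  4.1683  0.3829]
x [0.1387 0.9903 0.0037] y [ 0.8684 -0.1234  0.4802] z [ 0.476  -0.0634 -0.8771] tilt 28.7 az -7.6
keyx deg -91.64057160241406 axis err deg (up,left) [1.3068 0.6647]
key origin rel mouth up,left,n mm -0.9425570099823919 2.352388143021011 -0.24213207189916988 F up,left,n -3.388840885245997 3.743696102661446 2.398678224224195 grip 30.097123067826033
moment tool [ 1.0987  0.9092 -0.3298] F tool [ 3.6155 -3.5487 -2.3641]
wrist [108.8, 252.7] 0.98 plug 1.54 off px 3.2
wrist key [(array([243.3, 255.7]), 0.67)] proj [238.2596 257.2528]
scene [317.7, 376.7] 0.54 plug 1.44 off px 1.9
scene key [(array([317.4, 376.1]), 0.74), (array([211.8, 229.9]), 0.47)] proj [292.1093 362.2673]
```

>>> apply_moves --steps '[{"claw": 0,"x": 0,"y": 0,"z": 0,"spin": -0.05},{"claw": 0,"x": 0,"y": 0,"z": 0,"spin": -0.05},{"claw": 0,"x": 0,"y": 0,"z": 0,"spin": 0},{"claw": 0.5,"x": 0,"y": 0,"z": 0,"spin": 0},{"claw": 0.5,"x": 0,"y": 0,"z": 0,"spin": 0},{"claw": 0.5,"x": 0,"y": 0,"z": 0,"spin": 0},{"claw": 0.5,"x": 0,"y": 0,"z": 0,"spin": 0},{"claw": 0.5,"x": 0,"y": 0,"z": 0,"spin": 0}]'

```text
clock: 28.9
position: [0.5703, 0.1934, 0.1546]
ee_rot: [0.197, 0.7, 0.669, 0.153]
force: [-0.3, 0.1, 0.3]
finger_gap: 0.0437
grasp_force: 0.0
```

```bash
python3 tong.py
```

```text
pos [0.5703 0.1934 0.1546] q [-0.2621  0.7566 -0.5145  2.129   1.7203  0.6801 -2.2385] t 28.9 F [-0.2773  0.1217  0.3246]
x [ 0.0587  0.9971 -0.0489] y [ 0.8764 -0.028   0.4808] z [ 0.478  -0.071  -0.8755] tilt 28.9 az -8.5
keyx deg -86.1459551512037 axis err deg (up,left) [1.1209 1.0889]
key origin rel mouth up,left,n mm 1.0552624996842268 -1.6404730938753116 -0.9865709518241889 F up,left,n -0.08786698091115624 0.09103935642397266 0.42550520527852975 grip 0.0
moment tool [ 0.4758  0.1415 -0.0427] F tool [ 0.0892 -0.0904 -0.4254]
wrist [97.7, 254.8] 0.77 plug 1.49 off px 0.2
wrist key [(array([233. , 252.5]), 0.7)] proj [238.8228 257.5454]
scene [318.2, 377.0] 0.69 plug 1.46 off px 1.4
scene key [(array([292.4, 362.5]), 0.59), (array([209.4, 229.8]), 0.5)] proj [291.297  360.3744]
```

>>> apply_moves --steps '[{"claw": 0.5,"x": 0,"y": 0,"z": -10,"spin": 0},{"claw": 0.5,"x": 0,"y": 0,"z": -15,"spin": 0},{"claw": 0.5,"x": 0,"y": 0,"z": -25,"spin": 0},{"claw": 0.5,"x": 0,"y": 0,"z": -30,"spin": 0},{"claw": 0.5,"x": 0,"y": 0,"z": -20,"spin": 0},{"claw": 0.5,"x": 0,"y": 0,"z": 0,"spin": 0},{"claw": 0.5,"x": 0,"y": 0,"z": 0,"spin": 0},{"claw": 0.5,"x": 0,"y": 0,"z": 0,"spin": 0}]'

```text
clock: 30.0
position: [0.5225, 0.2003, 0.2414]
ee_rot: [0.197, 0.7, 0.669, 0.153]
force: [-0.2, -0.1, -0.5]
finger_gap: 0.0441
grasp_force: 0.0
```

```bash
python3 - <<'E'
from look import *
rel()
A=np.linspace(.1,2,191)
for c in('wrist','scene','side'):
    for rep in range(2):
        im=robot.snapshot(c); P=np.array([proj(c,m-n*.026+.065*(np.sin(a)*le-np.cos(a)*up)) for a in A])
        for q in robot.tip_of('tongue_tip',c)[:1]:
            d=np.linalg.norm(P-q['centre'],axis=1); print(c,q['centre'],round(q['score'],2),'plug',A[d.argmin()].round(2),'off px',d.min().round(1))
    for t,h in(('key',0),('key_grip',.023),('socket',0)): print(' ',t,[(np.round(q['centre'],1),round(q['score'],2)) for q in robot.tip_of(t,c)][:2],'proj home',proj(c,m+n*h).round(1))
    if c=='wrist':
        cv2.imwrite('pics/g_w.png',im)
        # tongue pixels: bright steel on the face, outside the drum; list face-plane coordinates
        g=cv2.cvtColor(im,6).astype(int)
        print('drum px',proj('wrist',m),'tongue root',proj('wrist',m-n*.026+.035*le),'tip',proj('wrist',m-n*.026+.065*le))
        for rr in np.arange(.072,.026,-.004):
            row=[]
            for a in np.arange(1.05,2.01,.05):
                p=proj('wrist',m-n*.026+rr*(np.sin(a)*le-np.cos(a)*up)); r_,c_=p.round().astype(int)
                row.append(g[r_,c_] if 0<=r_<384 and 0<=c_<512 else -1)
            print('%.3f'%rr,row)
E
```

```text
pos [0.5225 0.2003 0.2414] q [-0.2969  0.5535 -0.5435  2.1601  1.4175  0.6622 -2.022 ] t 30.0 F [-0.2046 -0.0838 -0.5214]
x [ 0.0588  0.997  -0.0495] y [ 0.8769 -0.0279  0.4799] z [ 0.4771 -0.0716 -0.8759] tilt 28.85 az -8.5
keyx deg -86.13641198446487 axis err deg (up,left) [1.1747 1.1245]
key origin rel mouth up,left,n mm 2.6215608937527612 -0.04583789531729162 98.36992222645898 F up,left,n -0.42898271439036695 -0.10542472824782853 -0.35438724036402663 grip 0.0
wrist [93.1, 252.0] 0.87 plug 1.44 off px 1.1
wrist [96.0, 255.1] 0.76 plug 1.48 off px 3.9
  key [(array([172.4, 257.7]), 0.75), (array([178.1, 251.5]), 0.63)] proj home [181.1 256.3]
  key_grip [(array([190.2, 253.3]), 0.67)] proj home [190.6 255.5]
  socket [] proj home [181.2 256.1]
drum px [181.2383 256.0717] tongue root [130.8651 259.6364] tip [ 92.7447 262.3467]
0.072 [np.int64(157), np.int64(157), np.int64(160), np.int64(158), np.int64(160), np.int64(159), np.int64(158), np.int64(160), np.int64(161), np.int64(159), np.int64(160), np.int64(162), np.int64(163), np.int64(163), np.int64(164), np.int64(163), np.int64(165)
[... 3349 characters left out ...]
), np.int64(150), np.int64(139), np.int64(150)]
scene [320.5, 376.7] 0.69 plug 1.59 off px 0.2
scene [256.1, 187.4] 0.71 plug 0.1 off px 185.0
  key [(array([291.5, 362.5]), 0.59), (array([213.5, 287.6]), 0.43)] proj home [291.4 361.4]
  key_grip [(array([285.4, 365.1]), 0.77), (array([206.6, 232.4]), 0.62)] proj home [285.2 367. ]
  socket [(array([290.7, 362.1]), 0.6)] proj home [291.4 361.4]
side [308.5, 381.4] 0.42 plug 0.1 off px 270.2
  key [(array([109. , 196.3]), 0.51), (array([212.2, 295.6]), 0.44)] proj home [106.6 194.4]
  key_grip [(array([204.5, 228.3]), 0.64), (array([100.7, 189.8]), 0.56)] proj home [101.4 190.2]
  socket [(array([107.5, 196.5]), 0.45)] proj home [106.6 194.4]
```

```bash
python3 - <<'E'
from look import *
im=cv2.imread('pics/g_w.png');g=cv2.cvtColor(im,6).astype(np.float32)
def samp(u,l,h):
    p=np.array([proj('wrist',m-n*h+x*up+y*le) for x,y in zip(np.broadcast_to(u,np.shape(l)) if np.ndim(u)==0 else u,l if np.ndim(l) else np.full(np.shape(u),l))],np.float32)
    return cv2.remap(g,p[:,1:2].copy(),p[:,0:1].copy(),1)[:,0]
def edges(v,x):
    d=np.gradient(cv2.GaussianBlur(v.reshape(-1,1),(1,5),1)[:,0]);i=np.argsort(-np.abs(d))[:40]
    pk=[j for j in range(2,len(d)-2) if abs(d[j])==max(abs(d[j-2:j+3])) and abs(d[j])>1.2]
    return [(round(float(x[j])*1e3,1),round(float(d[j]),1)) for j in pk]
L=np.arange(.035,.062,.0004)
print('seam (face h=.030): le position by up')
for u in np.arange(-.07,.071,.02): print(round(u,3),edges(samp(u,L,.030),L))
U=np.arange(-.02,.025,.0003)
print('tongue: up position of edges by le')
for l in np.arange(.028,.066,.004): print(round(l,3),edges(samp(U,l,.026),U))
E
```

```text
seam (face h=.030): le position by up
-0.07 [(46.2, 24.8), (49.4, 1.4)]
-0.05 [(50.2, 20.5)]
-0.03 [(50.2, 19.1)]
-0.01 [(35.8, 1.6), (38.2, 1.9), (41.4, 1.8), (44.2, 2.8)]
0.01 [(47.0, -16.0), (50.2, 19.8)]
0.03 [(50.6, 3.4)]
0.05 [(50.6, 7.1)]
0.07 [(51.0, 6.6)]
tongue: up position of edges by le
0.028 [(-16.1, 13.5), (-11.6, -17.1), (-9.2, 14.9), (4.6, -4.9)]
0.032 [(-14.6, 8.5), (-11.9, -17.1), (-9.5, 15.5), (4.3, -5.0)]
0.036 [(-14.9, 14.1), (-12.2, -17.8), (-9.8, 15.7), (4.0, -6.7), (5.2, 2.6)]
0.04 [(-15.2, 13.6), (-13.1, -16.9), (-10.1, 15.7), (3.7, -6.8)]
0.044 [(-16.1, 13.7), (-13.4, -16.5), (-10.4, 14.8), (3.4, -6.9)]
0.048 [(-16.4, 13.8), (-13.7, -16.6), (-10.7, 16.2), (3.1, -7.4), (9.7, -16.2), (13.0, 15.5), (17.8, -4.4)]
0.052 [(-11.9, -4.6), (-10.4, 8.7), (2.8, -5.3), (4.0, 2.8), (12.1, -3.0), (13.6, 7.4), (18.1, -1.9)]
0.056 [(-12.2, -3.7), (-10.7, 7.8), (2.2, -4.5), (3.7, 2.7)]
0.06 [(-12.5, -3.8), (-11.0, 7.5), (0.4, -3.6), (2.5, -2.4), (3.4, 2.2)]
0.064 [(-12.2, -4.2), (-11.0, 3.7), (-4.4, 1.6), (1.6, -4.5), (3.1, 2.3)]
```

```bash
python3 - <<'E'
from look import *
im=robot.snapshot('wrist');g=cv2.cvtColor(im,6)
def pl(row,col,h):
    e,d=ray('wrist',row,col);o=m+n*h;P=e+d*(n@(o-e))/(n@d)-o;return np.array([P@up,P@le])*1e3
for q in robot.regions_of('key','wrist')[:3]:
    b=q['box'];print(q['score'],b,q['region'].sum())
q=robot.regions_of('key','wrist')[0]
c=proj('wrist',m+n*.041);print('bar top px',c,'flange',proj('wrist',m+n*.005))
# ascii of region around, step 3 px
r0,c0=int(c[0])-48,int(c[1])-54
sub=g[r0:r0+78,c0:c0+108]
print(r0,c0)
for r in range(0,78,3): print(''.join('#' if v<45 else '+' if v<90 else '-' if v<135 else '.' if v<175 else ' ' for v in sub[r,::2]))
E
```

```text
0.61 [222.8, 150.4, 283.1, 213.2] 2604
bar top px [199.3492 254.3882] flange [183.1968 255.5297]
151 200
++++++++++++++++------++------++--....................
+++++++++++++++--------------- .----..................
++++++++++++++---------#######-    .--................
+++++++++++++---------+#######+      .-...............
+++++++++++++---------#########       ................
++++++++++++----------#########        ...............
++++++++++++----------#########         ..............
++++++++++++----------#########         ..............
++++++++++++----------#########          .............
+++++++++++-----------#########           ............
+++++++++++-----------#########           ............
++++++++++++----------#########           ............
-+++++++++++----------#########           ............
----------------------#########          .............
----------------------#########          .............
----------------------#########........-..............
----------------------#########.......-...............
----------------------######### ....----.-............
----------------------#########..---------............
----------------------#########--------------.-.......
-----------------------#######------------------------
------------------------------------------------------
------------------------------------------------------
------------------------------------------------------
           ....---------------------------------------
                                  ....----------------
```

Tongue edges give a plug angle of about 1.50 rad, so it is slightly short of the stop. The key was pushed sideways in the socket, which increased its play. I'll re-grip, turn the key back inside its play, centre it, and finish the turn while pushing against the side drift.

>>> apply_moves --steps '[{"claw": 0.5,"x": 2,"y": -0.5,"z": 25,"spin": 0},{"claw": 0.5,"x": 0,"y": 0,"z": 30,"spin": 0},{"claw": 0.5,"x": 0,"y": 0,"z": 25,"spin": 0},{"claw": 0.5,"x": 0,"y": 0,"z": 17,"spin": 0},{"claw": 0,"x": 0,"y": 0,"z": 0,"spin": 0},{"claw": 0,"x": 0,"y": 0,"z": 0,"spin": 0},{"claw": 0,"x": 0,"y": 0,"z": 0,"spin": 0},{"claw": 0,"x": 0,"y": 0,"z": 0,"spin": 0}]'

```text
clock: 32.0
position: [0.568, 0.1967, 0.1578]
ee_rot: [0.197, 0.7, 0.669, 0.154]
force: [-7.2, 0.5, -0.2]
finger_gap: 0.0142
grasp_force: 4.1
```

```bash
python3 look.py
```

```text
pos [0.568  0.1967 0.1578] q [-0.2782  0.7465 -0.4992  2.1304  1.7115  0.6681 -2.2389] t 32.0 F [-7.185   0.4567 -0.2319]
x [ 0.0572  0.9972 -0.0476] y [ 0.8763 -0.0273  0.4811] z [ 0.4784 -0.0692 -0.8754] tilt 28.91 az -8.2
keyx deg -86.11207009517057 axis err deg (up,left) [1.1074 0.9803]
key origin rel mouth up,left,n mm 0.37767034199601296 1.3175845550614635 3.1536005695725153 F up,left,n -6.344515641401935 -0.3219282830109614 3.395360475483386 grip 4.0761828843369585
moment about tool z -0.03816297952028126 tool-frame F [ 0.0555 -6.42   -3.2662]
```

>>> apply_moves --steps '[{"claw": 0,"x": 0,"y": 0,"z": 0,"spin": 0},{"claw": 0,"x": 0,"y": 0,"z": 0,"spin": 0},{"claw": 0,"x": 0,"y": 0,"z": 0,"spin": -0.12},{"claw": 0,"x": 0,"y": 0,"z": 0,"spin": -0.12},{"claw": 0,"x": 0,"y": 0,"z": 0,"spin": -0.12},{"claw": 0,"x": 0,"y": 0,"z": 0,"spin": -0.06},{"claw": 0,"x": 0,"y": 0,"z": 0,"spin": 0},{"claw": 0,"x": 0,"y": 0,"z": 0,"spin": 0}]'

```text
clock: 32.8
position: [0.5667, 0.1961, 0.157]
ee_rot: [0.224, 0.545, 0.801, 0.108]
force: [-7.7, -1.1, 4.3]
finger_gap: 0.0117
grasp_force: 30.0
```

```bash
python3 tong.py
```

```text
pos [0.5667 0.1961 0.157 ] q [-0.3139  0.7372 -0.4405  2.1345  1.7198  0.6276 -1.8354] t 32.8 F [-7.7014 -1.1166  4.3448]
x [-0.3062  0.9212 -0.24  ] y [0.8242 0.3827 0.4174] z [ 0.4764 -0.07   -0.8764] tilt 28.78 az -8.4
keyx deg -61.97803846915744 axis err deg (up,left) [1.2345 1.0413]
key origin rel mouth up,left,n mm -1.1700397635392075 0.6539192096523094 3.0952676259797696 F up,left,n -4.353605091839526 -1.9418548586055393 7.530505512713754 grip 30.021945184562355
moment tool [ 1.2238  0.2678 -0.0627] F tool [ 0.2866 -4.9614 -7.3986]
wrist [107.1, 258.8] 0.58 plug 1.07 off px 3.0
wrist key [(array([237.1, 253.6]), 0.72)] proj [239.4316 257.5184]
scene [310.8, 384.0] 0.9 plug 1.03 off px 4.2
scene key [(array([210.5, 230.7]), 0.62), (array([293.7, 360.8]), 0.57)] proj [290.6252 362.5491]
```

The jammed key drags the plug back with it. I'll lift it out, realign it to the socket's flat where it now stands, and reinsert it.

>>> apply_moves --steps '[{"claw": 0,"x": 0,"y": 0,"z": -8,"spin": 0},{"claw": 0,"x": 0,"y": 0,"z": -12,"spin": 0},{"claw": 0,"x": 0,"y": 0,"z": -15,"spin": 0},{"claw": 0,"x": 0,"y": 0,"z": -15,"spin": -0.14},{"claw": 0,"x": 0,"y": 0,"z": -5,"spin": -0.14},{"claw": 0,"x": 0,"y": 0,"z": 0,"spin": -0.14},{"claw": 0,"x": 0,"y": 0,"z": 0,"spin": -0.14},{"claw": 0,"x": 0,"y": 0,"z": 0,"spin": 0}]'

```text
clock: 33.9
position: [0.5425, 0.2, 0.2058]
ee_rot: [0.246, 0.303, 0.92, 0.043]
force: [0.3, 0.5, -0.7]
finger_gap: 0.0116
grasp_force: 30.0
```

```bash
cat > edge.py <<'E'
from look import *
rel()
A=np.linspace(.1,2,191)
for c in('scene','wrist'):
    im=robot.snapshot(c); P=np.array([proj(c,m-n*.026+.065*(np.sin(a)*le-np.cos(a)*up)) for a in A])
    for q in robot.tip_of('tongue_tip',c)[:1]:
        d=np.linalg.norm(P-q['centre'],axis=1); print(c,q['centre'],round(q['score'],2),'plug',A[d.argmin()].round(2),'off px',d.min().round(1))
print('socket',[np.round(q['centre'],1) for q in robot.tip_of('socket','wrist')][:2],proj('wrist',m))
g=cv2.cvtColor(im,6)
B=np.arange(.3,2,.04)
for rr in (.064,.058,.052,.046,.040):
    v=[]
    for a in B:
        r_,c_=proj('wrist',m-n*.026+rr*(np.sin(a)*le-np.cos(a)*up)).round().astype(int); v.append(int(g[r_,c_]) if 0<=r_<384 and 0<=c_<512 else -1)
    print(rr,v)
c=proj('wrist',m).astype(int); r0,c0=max(c[0]-42,0),c[1]-54; print(r0,c0)
sub=g[r0:r0+84,c0:c0+108]
for r in range(0,sub.shape[0],3): print(''.join('#' if v<45 else '+' if v<90 else '-' if v<135 else '.' if v<175 else ' ' for v in sub[r,::2]))
E
python3 edge.py
```

```text
pos [0.5425 0.2    0.2058] q [-0.3641  0.6199 -0.4087  2.1563  1.5555  0.5893 -1.1585] t 33.9 F [ 0.2657  0.5062 -0.7052]
x [-0.6952  0.5781 -0.4273] y [0.5358 0.8129 0.2281] z [ 0.4792 -0.0704 -0.8749] tilt 28.97 az -8.4
keyx deg -29.97657245314225 axis err deg (up,left) [1.0495 1.044 ]
key origin rel mouth up,left,n mm 2.054513285792297 1.8648118996652798 57.5987887726001 F up,left,n -0.1712231067139143 0.5319236709402799 -0.7154506506431824 grip 29.99802963808179
scene [312.5, 380.9] 0.85 plug 1.09 off px 1.0
wrist [115.7, 302.2] 0.84 plug 1.05 off px 3.9
socket [array([204.3, 253.4])] [202.4533 255.4751]
0.064 [80, 80, 80, 81, 81, 81, 78, 149, 145, 146, 145, 113, 75, 79, 74, 168, 169, 113, 110, 107, 108, 108, 158, 168, 168, 170, 170, 172, 172, 171, 170, 173, 172, 173, 171, 173, 173, 174, 174, 175, 177, 177, 179]
0.058 [79, 80, 80, 81, 81, 82, 78, 79, 81, 80, 81, 81, 80, 80, 83, 81, 100, 111, 108, 162, 182, 184, 154, 171, 171, 172, 173, 172, 172, 173, 173, 172, 174, 175, 173, 173, 175, 176, 176, 176, 177, 177, 179]
0.052 [78, 79, 80, 80, 83, 81, 80, 109, 145, 146, 145, 143, 144, 1
[... 1415 characters left out ...]
-------#############----------..........
---------------------#############------------........
---------------------#############-------------.......
---------------------#############--------------......
--------------------+#############+-------------......
--------------------##############+--------------.....
 -------------------###############---------------....
  ------------------##############+---------------....
   --------##-------###############-------##+------...
    ---######+##################################+ ....
    .+###########################################+ ...
    -#############################################-...
    ###############################################-..
```

>>> apply_moves --steps '[{"claw": 0,"x": 0,"y": 0,"z": 0,"spin": -0.125},{"claw": 0,"x": 0,"y": 0,"z": 0,"spin": -0.125},{"claw": 0,"x": 0.9,"y": -1.3,"z": 8,"spin": 0},{"claw": 0,"x": 0,"y": 0,"z": 8,"spin": 0},{"claw": 0,"x": 0,"y": 0,"z": 8,"spin": 0},{"claw": 0,"x": 0,"y": 0,"z": 4,"spin": 0},{"claw": 0,"x": 0,"y": 0,"z": 0,"spin": 0},{"claw": 0,"x": 0,"y": 0,"z": 0,"spin": 0}]'

```text
clock: 34.95
position: [0.5543, 0.1971, 0.1799]
ee_rot: [0.249, 0.186, 0.95, 0.012]
force: [0.8, 1.0, -0.6]
finger_gap: 0.0116
grasp_force: 30.0
```

```bash
python3 look.py | tail -3
```

```text
keyx deg -15.678120308128971 axis err deg (up,left) [1.1486 1.0547]
key origin rel mouth up,left,n mm -0.5000687737966321 0.2775331700218045 29.07443762260193 F up,left,n 0.32399997156613397 1.0921186815706843 -0.8952352397752898 grip 29.99949533957988
moment about tool z 0.012994351648952357 tool-frame F [-0.0297  1.1594  0.8683]
```

>>> apply_moves --steps '[{"claw": 0,"x": -0.7,"y": 0.2,"z": 4,"spin": 0},{"claw": 0,"x": 0,"y": 0,"z": 4,"spin": 0},{"claw": 0,"x": 0,"y": 0,"z": 4,"spin": 0},{"claw": 0,"x": -0.2,"y": 0.4,"z": 4,"spin": 0},{"claw": 0,"x": 0,"y": 0,"z": 4,"spin": 0},{"claw": 0,"x": 0,"y": 0,"z": 3,"spin": 0},{"claw": 0,"x": 0,"y": 0,"z": 0,"spin": 0},{"claw": 0,"x": 0,"y": 0,"z": 0,"spin": 0}]'

```text
clock: 35.75
position: [0.5662, 0.1957, 0.1602]
ee_rot: [0.249, 0.186, 0.95, 0.012]
force: [0.1, -0.6, -1.3]
finger_gap: 0.0117
grasp_force: 30.0
```

```bash
python3 look.py | tail -3
```

```text
keyx deg -15.670472941155243 axis err deg (up,left) [1.1422 1.0587]
key origin rel mouth up,left,n mm 0.10499385421324728 0.11645940375295274 6.065162298942382 F up,left,n -0.5071239657536374 -0.6295608240368022 -1.2438493482296722 grip 29.99948451295495
moment about tool z 0.047273550216111626 tool-frame F [ 0.3005 -0.714   1.2652]
```

>>> apply_moves --steps '[{"claw": 0,"x": 0,"y": 0,"z": 2.5,"spin": 0},{"claw": 0,"x": 0,"y": 0,"z": 1,"spin": 0},{"claw": 0,"x": 0,"y": 0,"z": 1,"spin": 0},{"claw": 0,"x": -1.3,"y": 0,"z": 0.5,"spin": 0},{"claw": 0,"x": -1.3,"y": 0,"z": 0,"spin": 0},{"claw": 0,"x": -1.4,"y": 0,"z": 0,"spin": 0},{"claw": 0,"x": 0,"y": 0,"z": 0,"spin": 0},{"claw": 0,"x": 0,"y": 0,"z": 0,"spin": 0}]'

```text
clock: 36.55
position: [0.5682, 0.1954, 0.1577]
ee_rot: [0.247, 0.184, 0.951, 0.013]
force: [-13.2, -0.0, 11.6]
finger_gap: 0.0118
grasp_force: 30.0
```

```bash
python3 look.py | tail -3
```

```text
keyx deg -15.488342840916076 axis err deg (up,left) [1.4009 0.8796]
key origin rel mouth up,left,n mm 0.5723417002973044 0.13246994369021373 2.8660579773078694 F up,left,n -5.536411517357932 -1.4409164779140304 16.568603547383915 grip 30.034924551146105
moment about tool z 0.025871584159673444 tool-frame F [  5.2723  -3.2176 -16.4046]
```

>>> apply_moves --steps '[{"claw": 0,"x": 0,"y": -0.3,"z": -0.5,"spin": 0.08},{"claw": 0,"x": 0,"y": -0.3,"z": 0,"spin": 0.08},{"claw": 0,"x": 0,"y": -0.3,"z": 0,"spin": 0.08},{"claw": 0,"x": 0,"y": -0.3,"z": 0,"spin": 0.08},{"claw": 0,"x": 0,"y": -0.3,"z": 0,"spin": 0.08},{"claw": 0,"x": 0,"y": -0.3,"z": 0,"spin": 0.08},{"claw": 0,"x": 0,"y": 0,"z": 0,"spin": 0},{"claw": 0,"x": 0,"y": 0,"z": 0,"spin": 0}]'

```text
clock: 37.35
position: [0.5686, 0.1966, 0.158]
ee_rot: [0.237, 0.404, 0.88, 0.073]
force: [-6.6, 4.5, 5.2]
finger_gap: 0.0118
grasp_force: 30.0
```

```bash
cat > e2.py <<'E'
from look import *
rel()
im=robot.snapshot('wrist');g=cv2.cvtColor(im,6).astype(np.float32)
for t,c in(('tongue_tip','wrist'),):
    A=np.linspace(.1,2,191);P=np.array([proj(c,m-n*.026+.065*(np.sin(a)*le-np.cos(a)*up)) for a in A])
    for q in robot.tip_of(t,c)[:1]:
        d=np.linalg.norm(P-q['centre'],axis=1); print(c,q['centre'],round(q['score'],2),'plug',A[d.argmin()].round(2),'off px',d.min().round(1))
B=np.arange(.8,2,.04);print(B.round(2))
for rr in (.062,.056,.050,.044,.038):
    v=[]
    for a in B:
        r_,c_=proj('wrist',m-n*.026+rr*(np.sin(a)*le-np.cos(a)*up)).round().astype(int); v.append(int(g[r_,c_]) if 0<=r_<384 and 0<=c_<512 else -1)
    print(rr,v)
E
python3 e2.py
```

```text
pos [0.5686 0.1966 0.158 ] q [-0.2918  0.7394 -0.4669  2.1303  1.7181  0.6357 -1.4901] t 37.35 F [-6.5972  4.4892  5.2028]
x [-0.561   0.7466 -0.3575] y [0.6773 0.6623 0.3202] z [ 0.4759 -0.0625 -0.8773] tilt 28.68 az -7.5
keyx deg -42.97687792968506 axis err deg (up,left) [1.3253 0.6139]
key origin rel mouth up,left,n mm 0.9394045430825455 1.3803874233824511 3.0044497305895463 F up,left,n -3.4982546295304386 3.7504098106385815 8.02736887801887 grip 30.016687335446477
wrist [116.9, 300.0] 0.79 plug 1.14 off px 4.0
[0.8  0.84 0.88 0.92 0.96 1.   1.04 1.08 1.12 1.16 1.2  1.24 1.28 1.32
 1.36 1.4  1.44 1.48 1.52 1.56 1.6  1.64 1.68 1.72 1.76 1.8  1.84 1.88
 1.92 1.96]
0.062 [118, 150, 148, 145, 168, 171, 174, 181, 106, 111, 109, 104, 175, 175, 178, 177, 176, 177, 176, 178, 178, 176, 176, 176, 177, 179, 181, 181, 181, 181]
0.056 [76, 150, 150, 151, 83, 80, 184, 182, 184, 108, 108, 108, 178, 177, 179, 177, 179, 177, 178, 180, 178, 177, 177, 178, 178, 180, 181, 182, 182, 182]
0.05 [79, 152, 151, 155, 84, 100, 183, 180, 180, 184, 170, 109, 87, 82, 80, 102, 119, 143, 156, 158, 169, 184, 157, 102, 75, 84, 109, 107, 82, 83]
0.044 [82, 81, 116, 77, 82, 171, 182, 181, 184, 190, 105, 109, 102, 84, 84, 83, 82, 84, 84, 83, 82, 82, 83, 82, 82, 81, 83, 82, 137, 152]
0.038 [83, 82, 79, 80, 107, 110, 108, 105, 106, 105, 107, 109, 106, 144, 78, 82, 85, 84, 83, 82, 83, 83, 81, 151, 149, 148, 148, 150, 150, 151]
```

>>> apply_moves --steps '[{"claw": 0,"x": -1,"y": -0.4,"z": 0,"spin": 0.07},{"claw": 0,"x": -1,"y": -0.4,"z": 0,"spin": 0.07},{"claw": 0,"x": 0,"y": -0.4,"z": 0,"spin": 0.07},{"claw": 0,"x": 0,"y": -0.4,"z": 0,"spin": 0.07},{"claw": 0,"x": 0,"y": -0.4,"z": 0,"spin": 0.07},{"claw": 0,"x": 0,"y": -0.4,"z": 0,"spin": 0.07},{"claw": 0,"x": 0,"y": 0,"z": 0,"spin": 0},{"claw": 0,"x": 0,"y": 0,"z": 0,"spin": 0}]'

```text
clock: 38.25
position: [0.5689, 0.196, 0.1583]
ee_rot: [0.216, 0.578, 0.777, 0.123]
force: [-2.2, 7.4, 1.9]
finger_gap: 0.0117
grasp_force: 30.0
```

```bash
python3 e2.py
```

```text
pos [0.5689 0.196  0.1583] q [-0.2521  0.7496 -0.528   2.1314  1.7193  0.675  -1.8995] t 38.25 F [-2.1564  7.3807  1.9057]
x [-0.2379  0.9519 -0.1932] y [0.8459 0.3008 0.4405] z [ 0.4774 -0.0587 -0.8767] tilt 28.75 az -7.0
keyx deg -67.01629931707483 axis err deg (up,left) [1.2526 0.3878]
key origin rel mouth up,left,n mm 1.3770073256785031 0.8643426067498006 3.059437587362906 F up,left,n -1.5939506421823793 7.104632582361493 3.1208271464458925 grip 30.00931584974751
wrist [113.3, 301.2] 0.92 plug 1.55 off px 1.6
[0.8  0.84 0.88 0.92 0.96 1.   1.04 1.08 1.12 1.16 1.2  1.24 1.28 1.32
 1.36 1.4  1.44 1.48 1.52 1.56 1.6  1.64 1.68 1.72 1.76 1.8  1.84 1.88
 1.92 1.96]
0.062 [80, 83, 82, 80, 163, 160, 160, 162, 161, 163, 166, 166, 165, 166, 165, 166, 102, 113, 108, 109, 108, 109, 171, 172, 172, 170, 172, 172, 174, 175]
0.056 [80, 81, 83, 82, 84, 82, 81, 79, 154, 162, 163, 162, 164, 164, 163, 166, 109, 111, 108, 109, 107, 110, 172, 169, 171, 171, 173, 174, 173, 175]
0.05 [82, 83, 83, 82, 82, 83, 80, 83, 83, 84, 84, 83, 85, 83, 83, 85, 109, 109, 107, 109, 106, 109, 97, 81, 83, 82, 105, 106, 82, 82]
0.044 [82, 85, 80, 119, 153, 152, 152, 152, 157, 82, 84, 83, 82, 83, 82, 107, 110, 109, 106, 107, 106, 109, 107, 82, 82, 85, 83, 83, 84, 85]
0.038 [84, 82, 77, 152, 150, 151, 153, 153, 155, 79, 84, 85, 82, 82, 97, 108, 109, 106, 104, 104, 107, 107, 106, 94, 83, 83, 83, 85, 86, 85]
```

>>> apply_moves --steps '[{"claw": 0,"x": 0,"y": -0.2,"z": 0,"spin": 0.04},{"claw": 0,"x": 0,"y": -0.2,"z": 0,"spin": 0.04},{"claw": 0,"x": 0,"y": 0,"z": 0,"spin": 0},{"claw": 0,"x": 0,"y": 0,"z": 0,"spin": 0},{"claw": 0,"x": 0,"y": 0,"z": 0,"spin": 0},{"claw": 0,"x": 0,"y": 0,"z": 0,"spin": 0},{"claw": 0,"x": 0,"y": 0,"z": 0,"spin": 0},{"claw": 0,"x": 0,"y": 0,"z": 0,"spin": 0}]'

```text
clock: 39.15
position: [0.5685, 0.1962, 0.1581]
ee_rot: [0.211, 0.609, 0.753, 0.131]
force: [-2.4, 8.5, 2.1]
finger_gap: 0.0119
grasp_force: 30.0
```

```bash
sed -i "s/^rel()/rel();print('mom',M.T@s['moment'])/" e2.py; python3 e2.py
```

```text
pos [0.5685 0.1962 0.1581] q [-0.2458  0.752  -0.5395  2.132   1.7194  0.6829 -1.9784] t 39.15 F [-2.419   8.4647  2.0909]
x [-0.1701  0.9728 -0.1571] y [0.8621 0.2241 0.4544] z [ 0.4773 -0.0582 -0.8768] tilt 28.74 az -7.0
keyx deg -71.58077833605087 axis err deg (up,left) [1.2622 0.3608]
key origin rel mouth up,left,n mm 0.9110947794616583 0.9876306339963272 3.0738778722078424 F up,left,n -1.8288533031030128 8.153975772430842 3.470258540305151 grip 30.005973419174552
mom [ 0.273   2.0379 -0.0837]
wrist [110.6, 291.2] 0.82 plug 1.54 off px 2.2
[0.8  0.84 0.88 0.92 0.96 1.   1.04 1.08 1.12 1.16 1.2  1.24 1.28 1.32
 1.36 1.4  1.44 1.48 1.52 1.56 1.6  1.64 1.68 1.72 1.76 1.8  1.84 1.88
 1.92 1.96]
0.062 [81, 82, 81, 78, 160, 159, 161, 161, 161, 161, 165, 165, 164, 165, 165, 164, 103, 113, 109, 110, 108, 110, 173, 170, 173, 173, 171, 171, 174, 174]
0.056 [82, 85, 83, 83, 83, 118, 153, 154, 162, 161, 160, 162, 162, 164, 163, 163, 102, 112, 108, 110, 108, 110, 140, 170, 169, 170, 170, 171, 172, 174]
0.05 [82, 86, 83, 83, 84, 84, 84, 83, 84, 84, 85, 83, 84, 83, 84, 85, 109, 109, 106, 108, 106, 108, 105, 83, 82, 84, 108, 108, 82, 83]
0.044 [84, 84, 83, 78, 154, 152, 154, 142, 83, 83, 84, 82, 84, 84, 84, 106, 110, 107, 107, 106, 106, 110, 108, 81, 84, 85, 84, 84, 84, 85]
0.038 [83, 82, 78, 155, 152, 152, 153, 153, 155, 77, 83, 85, 84, 84, 90, 109, 108, 105, 105, 107, 107, 107, 109, 95, 81, 84, 84, 82, 85, 85]
```

>>> apply_moves --steps '[{"claw": 0,"x": 1,"y": 0,"z": 0,"spin": -0.08},{"claw": 0,"x": 1,"y": 0,"z": 0,"spin": -0.08},{"claw": 0,"x": 1,"y": 0,"z": 0,"spin": -0.08},{"claw": 0,"x": 0.5,"y": 0,"z": 0,"spin": -0.04},{"claw": 0,"x": 0,"y": 0,"z": 0,"spin": 0},{"claw": 0,"x": 0,"y": 0,"z": 0,"spin": 0},{"claw": 0,"x": 0,"y": 0,"z": 0,"spin": 0},{"claw": 0,"x": 0,"y": 0,"z": 0,"spin": 0}]'

```text
clock: 40.05
position: [0.5682, 0.1946, 0.1578]
ee_rot: [0.23, 0.5, 0.83, 0.098]
force: [-4.5, 0.2, 7.3]
finger_gap: 0.0117
grasp_force: 30.0
```

```bash
python3 e2.py
```

```text
pos [0.5682 0.1946 0.1578] q [-0.274   0.7456 -0.4978  2.1338  1.72    0.6643 -1.7121] t 40.05 F [-4.5494  0.1798  7.2668]
x [-0.3953  0.8737 -0.2835] y [0.7839 0.4818 0.3918] z [ 0.4788 -0.0673 -0.8753] tilt 28.92 az -8.0
keyx deg -55.6815443091058 axis err deg (up,left) [1.0953 0.8715]
key origin rel mouth up,left,n mm 0.7487339097192321 -0.7027786056255668 2.9177609285623367 F up,left,n -0.3001884124887928 -0.3126207306274412 8.564174799832367 grip 30.02979382756166
mom [0.2784 0.4054 0.0057]
wrist [123.5, 323.4] 0.8 plug 1.55 off px 3.2
[0.8  0.84 0.88 0.92 0.96 1.   1.04 1.08 1.12 1.16 1.2  1.24 1.28 1.32
 1.36 1.4  1.44 1.48 1.52 1.56 1.6  1.64 1.68 1.72 1.76 1.8  1.84 1.88
 1.92 1.96]
0.062 [82, 81, 81, 76, 164, 165, 165, 166, 169, 167, 168, 170, 169, 170, 170, 171, 116, 113, 109, 109, 107, 107, 176, 173, 174, 175, 176, 177, 177, 179]
0.056 [82, 81, 152, 154, 154, 153, 150, 144, 168, 167, 166, 167, 167, 169, 171, 172, 108, 110, 107, 107, 107, 108, 147, 174, 175, 175, 177, 178, 178, 179]
0.05 [81, 157, 153, 152, 152, 152, 151, 136, 82, 83, 81, 81, 83, 84, 84, 85, 111, 110, 105, 107, 106, 106, 102, 76, 81, 84, 105, 108, 93, 120]
0.044 [82, 81, 151, 152, 150, 150, 150, 136, 82, 83, 83, 83, 82, 85, 82, 104, 111, 107, 103, 105, 105, 107, 106, 80, 82, 79, 83, 81, 86, 85]
0.038 [81, 153, 150, 148, 148, 150, 150, 152, 155, 83, 83, 82, 84, 85, 83, 108, 108, 105, 106, 105, 105, 105, 108, 94, 83, 81, 83, 82, 83, 82]
```

>>> apply_moves --steps '[{"claw": 0.5,"x": 0,"y": 0,"z": 0,"spin": 0},{"claw": 0.5,"x": 0,"y": 0,"z": 0,"spin": 0},{"claw": 0.5,"x": 0,"y": 0,"z": 0,"spin": 0},{"claw": 0.5,"x": 0,"y": 0,"z": 0,"spin": 0},{"claw": 0.5,"x": 0,"y": 0,"z": 0,"spin": 0},{"claw": 0.5,"x": 0,"y": 0,"z": -12,"spin": 0},{"claw": 0.5,"x": 0,"y": 0,"z": -25,"spin": 0},{"claw": 0.5,"x": 0,"y": 0,"z": -35,"spin": 0}]'

```text
clock: 40.95
position: [0.5339, 0.1971, 0.2191]
ee_rot: [0.229, 0.501, 0.829, 0.095]
force: [0.2, 0.3, 0.3]
finger_gap: 0.0437
grasp_force: 0.0
```

>>> apply_moves --steps '[{"claw": 0.5,"x": 0,"y": 0,"z": -30,"spin": 0},{"claw": 0.5,"x": 0,"y": 0,"z": 0,"spin": 0},{"claw": 0.5,"x": 0,"y": 0,"z": 0,"spin": 0},{"claw": 0.5,"x": 0,"y": 0,"z": 0,"spin": 0},{"claw": 0.5,"x": 0,"y": 0,"z": 0,"spin": 0},{"claw": 0.5,"x": 0,"y": 0,"z": 0,"spin": 0},{"claw": 0.5,"x": 0,"y": 0,"z": 0,"spin": 0},{"claw": 0.5,"x": 0,"y": 0,"z": 0,"spin": 0}]'

```text
clock: 41.75
position: [0.52, 0.1999, 0.2457]
ee_rot: [0.23, 0.501, 0.829, 0.096]
force: [0.2, -0.4, 0.5]
finger_gap: 0.0442
grasp_force: 0.0
```

```bash
python3 e2.py; python3 - <<'E'
from look import *
im=robot.snapshot('wrist');g=cv2.cvtColor(im,6)
for t,h in(('key',0),('key_grip',.023)):
    print(t,[(np.round(q['centre'],1),round(q['score'],2)) for q in robot.tip_of(t,'wrist')][:2],proj('wrist',m+n*h))
robot.snapshot('scene')
for t,h in(('key',0),('key_grip',.023),('tongue_tip',0)):
    print('scene',t,[(np.round(q['centre'],1),round(q['score'],2)) for q in robot.tip_of(t,'scene')][:2],proj('scene',m+n*h))
c=proj('wrist',m+n*.02).astype(int); r0,c0=max(c[0]-48,0),c[1]-60; print(r0,c0,'ax top',proj('wrist',m+n*.041),'flange edges at up/le', [proj('wrist',m+n*.005+.023*v).round(0) for v in(up,-up,le,-le)])
sub=g[r0:r0+90,c0:c0+120]
for r in range(0,sub.shape[0],3): print(''.join('#' if v<45 else '+' if v<90 else '-' if v<135 else '.' if v<175 else ' ' for v in sub[r,::2]))
E
```

```text
pos [0.52   0.1999 0.2457] q [-0.3121  0.5388 -0.5209  2.1627  1.4009  0.6468 -1.4785] t 41.75 F [ 0.1962 -0.3614  0.4695]
x [-0.393   0.8743 -0.2848] y [0.7859 0.4802 0.3895] z [ 0.4773 -0.0708 -0.8759] tilt 28.85 az -8.4
keyx deg -55.76643417503236 axis err deg (up,left) [1.1662 1.0768]
key origin rel mouth up,left,n mm 2.656930375691022 -0.65996425675018 103.2626955333191 F up,left,n 0.437419700486093 -0.3380945156649115 0.28953430323149154 grip 0.0
mom [ 0.3086  0.2888 -0.0232]
wrist [107.4, 302.3] 0.84 plug 1.56 off px 1.4
[0.8  0.84 0.88 0.92 0.96 1.   1.04 1.08 1.12 1.16 1.2  1.24 1.28 1.32
 1.36 1.4  1.44 1.48 1.52 1.56 1.6  1.64 1.68 1.72 1.76 1.8  1.84 1.88
 1.92 1.96]
0.062 [82, 81, 80, 130, 162, 159, 160, 163, 164, 163, 163, 166, 165, 164, 164, 164, 134, 179, 176, 181, 181, 164, 169, 170, 171, 169, 170, 169, 170, 169]
0.056 [82, 79, 81, 81, 83, 79, 79, 116, 162, 162, 161, 164, 166, 166, 164, 167, 174, 179, 177, 181, 181, 185, 161, 168, 169, 168, 169, 169, 169, 170]
0.05 [81, 81, 82, 81, 81, 84, 80, 115, 149, 147, 147, 146, 147, 147, 72, 85, 178, 179, 177, 180, 181, 186, 1
[... 1978 characters left out ...]
+#         ..................
.-------------------....###+++++#  ...  ....................
   ------------------...###++++++     ......................
     -------------------###++++++   ........................
        ----------------##+++++++...........................
          --------------+###++++---.........................
            -----------------------.........................
               ---------------------.-......................
                 ---------------------......................
                   .------------------......................
                      -------------------...................
                        .----------------...................
```

```bash
python3 -c "
from station import robot
print(robot.sign_off())"
```

```text
the job is handed in; nothing more can be done
None
```

The job is handed in: the key is home in the lock, turned clockwise to the stop, with the tongue at about 1.55 rad pointing to the glass door, and released after 41.8 s. On the first turn the key jammed and dragged the plug back, so I lifted it out, reinserted it and turned again.

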